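# Nip up a cable gland with an adjustable wrench

### The job

Tighten the big brass cable gland on the steel plate by a further eighth of a turn (45 degrees) clockwise seen from above, using the adjustable wrench. Lay the wrench flat on the plate with its open jaws round the gland's hexagon, roll its worm until the jaw sits snugly on the flats before the gland is turned, then take the wrench by the far part of its handle and turn. Leave the wrench lying there snug on the gland, and do not disturb the pliers or the contactor or grab the gland with the fingers.

Things in the scene. Friction and masses are not known exactly. Their poses are not given: they have to be found in the camera images.
- plate: Fixed light-grey sheet-steel plate, 340 x 340 mm, lying level; its working top is 25 mm above the bench. Origin: centre of its underside on the bench; x and y along its sides.
- gland: The cable gland: the bigger, taller of two upright brass fittings in the plate (the other, a plug 8 mm high, 22 mm across flats, 110 to 170 mm away, stays). Hexagon 27 mm across flats, 31 over corners, 1 to 16 mm above the plate; round dome over it, 25 mm wide, top at 32.5 mm. Origin: its axis at the plate's top; fixed. At the start x is parallel to a pair of flats (others at +-60 deg).
- gland_hex (a joint): Angle of the gland's hexagon, rad: 0 at the start, grows as it is turned clockwise seen from above (tightened). It turns stiffly (0.25 N m), stays where it is left and has no stop before 1.4.
- gland_mid (a point): Point on the gland's axis, half-way up its hexagon, 8.5 mm above the plate's top. It turns with the hexagon.
- wrench_neck (a point): Steel adjustable wrench, 255 mm long, 0.42 kg, loose, flat on the bench at first. Point on the handle's middle line at the neck, near the centre of mass, 7.5 mm above the flat underside. x runs along the handle to the head, z up. Handle 23 mm wide, 1 to 14 mm above the underside, from 15 mm ahead of this point to 155 mm behind; head up to 75 mm wide, 15 mm high, jaws 17 mm high.
- wrench_end (a point): Point on the middle line of the wrench's handle, 90 mm behind wrench_neck, half-way up: a good place to hold it for turning. Axes as wrench_neck.
- wrench_mouth (a point): Centre of a 27 mm hexagon when between the jaws on the fixed jaw: 85 mm ahead (x) and 7.3 mm left (+y) of wrench_neck, 8.5 mm above the underside; axes as wrench_neck. Jaw faces are 30 mm long, parallel to the jaw direction: x turned 15 deg to the left (+15 deg about z). The fixed face is 13.5 mm to the right of this point, the sliding jaw to the left; the throat is 18 mm behind.
- wrench_jaw (a joint): Clear opening between the wrench's two jaw faces, in m: 0.0306 to 0.0324 at the start. Only the left jaw slides, driven by the worm: pushed directly it holds against some 40 N.
- worm_top (a point): Top of the wrench's worm: a dark knurled roller 18 mm wide, 15 mm long, in the head, 41 mm behind the mouth along the jaw direction, axis across it. Its top is 19.5 mm above the underside, 2.5 over the jaws. Rolling the top towards the jaws closes them 0.11 mm per mm rolled (6.3 mm a turn): stroke it with a shut fingertip at 8 to 15 N (4 N sideways turns it). Once tight, the finger slips.
- pliers: Crimping pliers with red handles, 240 x 70 x 18 mm, loose on the bench: a bystander. They lie on one side of the plate and the wrench on the other; which is which varies. Origin on the underside, mid-width, at the pivot.
- contactor: Black contactor, 75 x 45 x 88 mm, loose, standing on the bench: a bystander. Origin: centre of its underside.

How it is judged:
By the outcome, as a careful person would: the job done as asked, in the order asked, and still so for the second after the job is handed in, with the robot touching nothing.
It also fails if it takes over 72 s, if anything falls off the work surface, if the arm or the gripper's body presses on something with over 40 N, if the wrist force passes 120 N, or if a joint passes its speed limit or range.

### The arm

A 6-joint arm with a two-finger parallel gripper is mounted at the origin on the work surface. World frame = base frame: x ahead of the robot, y to its left, z up, the work surface at z = 0. Lengths are in m, angles in rad, forces in N, time in s.
With the tool pointing down it reaches from about 0.3 to 0.875 m from the base axis. Payload 6.4 kg.
Tool frame: the origin (TCP) lies where the fingers leave the gripper's body, on its centre line; the fingertips stand 73 mm ahead of it and the grasp point (between the pads) lies 54 mm ahead of it; z points along the fingers, y is the line along which they close (so a half turn about z gives the same grasp; the last joint's range is limited). The gripper opens to 85 mm and grips with 20 to 120 N. Pads are 22 mm wide; open, the fingers measure 114 mm over their backs; the gripper's body (76 mm by 85 mm) begins 54 mm behind the grasp point. The pads swing forward as they close: fully open they stand 13 mm farther back than shut.
Start: joints at [0.995, 0.181, 1.607, -0, 1.354, -0.206], TCP at [0.208, 0.536, 0.304] pointing down, gripper open.
Joint ranges: [-2.99, 2.99], [-0.89, 2.07], [0.3, 2.58], [-1.14, 4.28], [0, 2.63], [-3.12, 3.12]. Speed limits (rad/s): [2.57, 2.57, 3.01, 3.14, 3.14, 3.14].

### API

Orientations are given as a unit quaternion [w, x, y, z].
In Python, from bench import ctrl gives the robot as it stands.
- The arm moves only by the tool carry_out, never from a script. Its argument "steps" is one flat list of numbers, 7 for each row, row after row: the shift along the tool's x, y, z in m, then the turn, a rotation vector about the tool's x, y, z in rad, then the opening, from 0 (shut) to 1 (fully open). In form: [dx, dy, dz, wx, wy, wz, claw, dx, dy, dz, wx, wy, wz, claw, ...]. A call has 1 to 20 rows; each row is the pose to reach, as a shift and turn from the pose commanded when the call began, along the tool's axes at that moment; what a row does not reach only later rows make up. A row lasts 1/10 s, in which the tool goes at most 50 mm and 8.59 degrees, less where a joint would pass 70% of its speed; a pose out of reach is approached as far as the arm can. A call with a gripper value outside its range is refused whole. The fingers move at their own pace and stop on an object; the grip force is fixed at half the most. Time passes only in rows, so rows that repeat a pose let the fingers close. It gives the time, the measured TCP pose, the force, the opening and the grip force at its end, in the units of the state.
- ctrl.get_obs(): the state, without advancing time (a new reading comes with each control period).
- ctrl.camera(name): name is "scene" or "top" or "wrist"; returns the picture (480x640x3 uint8, red, green, blue); there is no depth.
- ctrl.camera_params(name): a dict with "vertical_fov" (degrees; the focal length in pixels is half the picture's height over the tangent of half this angle, whatever the lens; pixels are square), "cx", "cy" (the principal point, pixels), "k1" (the pictures are not rectified: a ray, as slopes to the right and down, at radius r is drawn at 1 + k1 r^2 times it, then the intrinsics apply), "cam_to_world" (4x4, takes a point from camera to world coordinates); the wrist camera has in their place "hand_eye" (4x4, takes a point from camera to tool coordinates, whose origin is the TCP and whose axes are the flange's). Camera axes: x right, y down, z forward; pixel columns grow to the right and rows downward; lengths in m; the calibration is good to about 2 mm. A picture is of the moment at which its call begins: read the wrist's pose just before it. camera_params takes no time and is no camera call.
- ctrl.hand_in(): hands the job in; it is judged then, once.
The state is a dict: "time_s": time; "q": joint angles; "dq": joint speeds; "joint_efforts": joint torques, N m; "eef_pos": TCP position; "eef_rot": TCP orientation; "wrist_force": force on the tool from outside, world axes, zero at the start; "torque": the same for the moment, N m; "opening": opening from 0.0 (shut) to 1.0 (fully open); "grasp_force": force on a finger pad.
Only numpy, scipy, OpenCV 4.12 (cv2) and the standard library are available. Lean on these libraries where they do the work, as an engineer would, in place of code of your own. Each camera call takes 0.05 s, during which the arm holds its last target. There are 200 camera calls.

## Working session

There is one attempt and no reset: what is moved stays moved. The work goes in short steps, Python scripts to look and compute and a tool call to move; the robot and the scene stay as the last step left them, time stands still between calls to the robot, and variables do not carry over. Pictures are saved under pics/ and viewed, at most 10 in all, crops included, and the job is handed in when it is done.

Besides the shell and the picture viewer there is one more tool, called after "Call:" as name(argument=value, ...), one argument or row to a line, values as JSON. carry_out: Moves the arm, as the interface text tells. Its arguments: {"type":"object","properties":{"steps":{"type":"array"}},"required":["steps"]}

```bash
mkdir -p pics; ls; python3 - <<'E'
from bench import ctrl
import cv2,numpy as np
np.set_printoptions(precision=4,suppress=True)
print(ctrl.get_obs())
for n in("top","scene","wrist"):
    print(n,ctrl.camera_params(n))
a=ctrl.camera("top");cv2.imwrite("pics/top0.png",a[...,::-1])
a=ctrl.camera("scene");cv2.imwrite("pics/scene0.png",a[...,::-1])
E
```

```text
pics
{'time_s': 0.0, 'q': array([ 0.9947,  0.1815,  1.608 , -0.    ,  1.3538, -0.2063]), 'dq': array([ 0.0002, -0.0011,  0.0012, -0.0007,  0.0011,  0.0002]), 'joint_efforts': array([ -0.0004, -44.4868, -35.1337,  -0.0001,   0.0092,   0.    ]), 'eef_pos': array([0.2076, 0.5358, 0.303 ]), 'eef_rot': array([-0.0003,  0.1838,  0.983 , -0.0008]), 'wrist_force': array([ 0.7279,  0.2224, -0.2094]), 'torque': array([-0.0011, -0.0125,  0.0318]), 'grasp_force': 0.0, 'opening': 1.0000151685831395}
top {'vertical_fov': 54.4019507531316, 'cx': 322.00018297743947, 'cy': 240.89780755707034, 'k1': -0.030717063556890467, 'cam_to_world': array([[ 0.0166, -0.9952,  0.0962,  0.466 ],
       [-0.9999, -0.0163,  0.0044,  0.0055],
       [-0.0028, -0.0962, -0.9954,  1.1577],
       [ 0.    ,  0.    ,  0.    ,  1.    ]])}
scene {'vertical_fov': 48.2954550547303, 'cx': 314.612320274395, 'cy': 244.34936180452593, 'k1': 0.036836671500194505, 'cam_to_world': array([[-0.7754,  0.4244, -0.4675,  1.0359],
       [ 0.6313,  0.5052, -0.5884,  0.6117],
       [-0.0136, -0.7514, -0.6597,  0.753 ],
       [ 0.    ,  0.    ,  0.    ,  1.    ]])}
wrist {'vertical_fov': 61.90055229715861, 'cx': 314.84821142220244, 'cy': 237.14785416143806, 'k1': 0.02990997518073506, 'hand_eye': array([[-0.0011, -0.9532, -0.3022,  0.0774],
       [ 1.    , -0.0011,  0.0001, -0.0006],
       [-0.0004, -0.3022,  0.9532, -0.069 ],
       [ 0.    ,  0.    ,  0.    ,  1.    ]])}
```

View pics/top0.png

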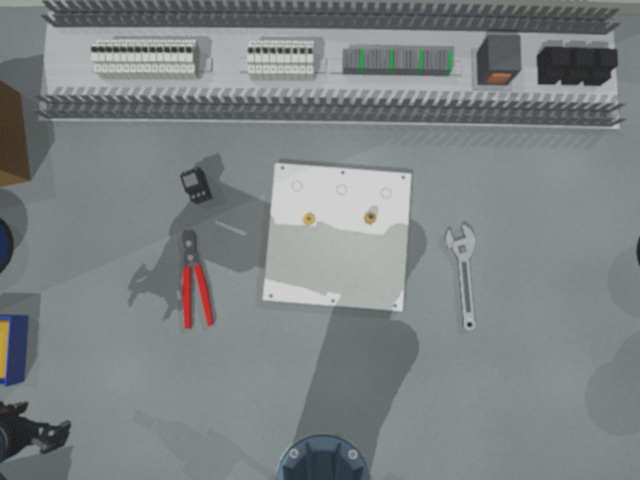

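The top view shows the plate at the centre, brass fittings near (309,218) and (370,217), the wrench to the right with its head at (461,240) and its handle end at (469,325), and the pliers and contactor to the left.

```bash
cat > h.py <<'E'
from bench import ctrl
import cv2,numpy as np
from scipy.spatial.transform import Rotation as R
np.set_printoptions(precision=4,suppress=True)
def tool():
    o=ctrl.get_obs();T=np.eye(4);w,x,y,z=o['eef_rot'];T[:3,:3]=R.from_quat([x,y,z,w]).as_matrix();T[:3,3]=o['eef_pos'];return T
def K(n):
    p=ctrl.camera_params(n);f=240/np.tan(np.radians(p['vertical_fov'])/2)
    return np.array([[f,0,p['cx']],[0,f,p['cy']],[0,0,1]]),np.array([p['k1'],0,0,0,0.]),p
def C2W(n,T=None):
    p=K(n)[2]
    return p['cam_to_world'] if n!='wrist' else T@p['hand_eye']
def ray(n,px,z,T=None):
    k,d,p=K(n);M=C2W(n,T)
    u=cv2.undistortPoints(np.array([[px]],float),k,d)[0,0]
    v=M[:3,:3]@[u[0],u[1],1];return M[:3,3]+v*(z-M[2,3])/v[2]
def proj(n,P,T=None):
    k,d,p=K(n);W=np.linalg.inv(C2W(n,T))
    return cv2.projectPoints(np.array(P,float).reshape(-1,1,3),cv2.Rodrigues(W[:3,:3])[0],W[:3,3],k,d)[0].reshape(-1,2)
E
python3 - <<'E'
from h import *
a=cv2.imread("pics/top0.png");
c=cv2.resize(a[155:335,260:500],None,fx=3.3,fy=3.3,interpolation=cv2.INTER_CUBIC);cv2.imwrite("pics/c.png",c)
for nm,px,z in [("L",(309,218),.03),("R",(370,217),.05),("head",(461,240),.012),("end",(469,325),.007),("p1",(276,163),.025),("p2",(411,171),.025),("p3",(263,300),.025),("p4",(403,310),.025)]:print(nm,ray("top",px,z))
E
```

```text
L [0.6305 0.043  0.03  ]
R [ 0.6324 -0.1037  0.05  ]
head [ 0.5846 -0.3328  0.012 ]
end [ 0.3769 -0.3517  0.007 ]
p1 [0.7677 0.1277 0.025 ]
p2 [ 0.7529 -0.207   0.025 ]
p3 [0.43   0.1503 0.025 ]
p4 [ 0.4117 -0.1871  0.025 ]
```

View pics/c.png

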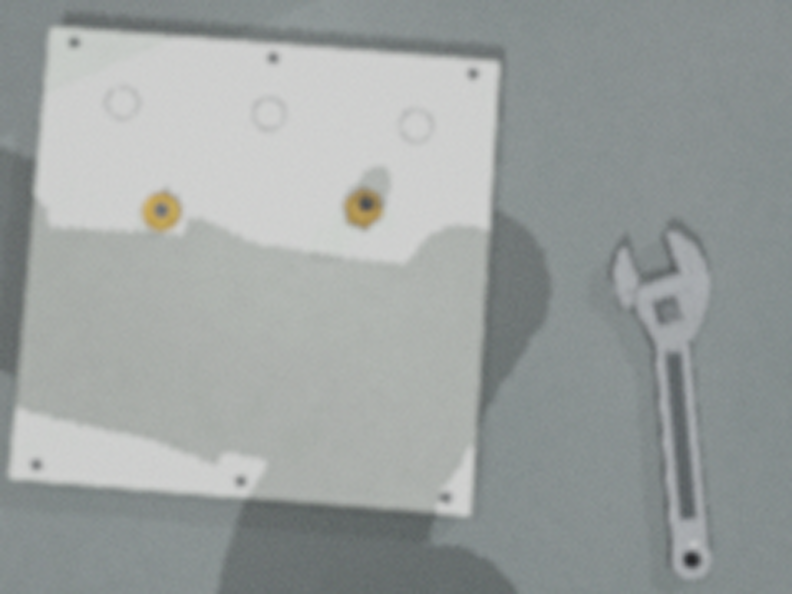

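The right fitting at (364,207) in the crop casts the longer shadow, so it is the gland, at about (0.632, -0.104). The wrench lies right side up with its mouth at about (650,250) in the crop, pointing up-left. I'll look closer from the wrist.

```bash
cat >> h.py <<'E'
def pose(p,psi):
    c,s=np.cos(np.radians(psi)),np.sin(np.radians(psi));T=np.eye(4)
    T[:3,:3]=np.array([[c,s,0],[s,-c,0],[0,0,-1]]);T[:3,3]=p;return T
def delta(p,psi,T0=None):
    D=np.linalg.inv(tool() if T0 is None else T0)@pose(p,psi)
    return np.r_[D[:3,3],R.from_matrix(D[:3,:3]).as_rotvec()]
E
python3 -c "
from h import *
print(delta((.62,-.104,.22),180))"
```

```text
[-0.6158 -0.4474  0.0836 -0.0015 -0.0006 -0.3698]
```

Call:
carry_out(
  steps=[-0.616,-0.447,0.03,0,0,-0.37,1,-0.616,-0.447,0.03,0,0,-0.37,1,-0.616,-0.447,0.03,0,0,-0.37,1,-0.616,-0.447,0.03,0,0,-0.37,1,-0.616,-0.447,0.03,0,0,-0.37,1,-0.616,-0.447,0.03,0,0,-0.37,1,-0.616,-0.447,0.03,0,0,-0.37,1,-0.616,-0.447,0.03,0,0,-0.37,1,-0.616,-0.447,0.03,0,0,-0.37,1,-0.616,-0.447,0.03,0,0,-0.37,1,-0.616,-0.447,0.084,0,0,-0.37,1,-0.616,-0.447,0.084,0,0,-0.37,1,-0.616,-0.447,0.084,0,0,-0.37,1,-0.616,-0.447,0.084,0,0,-0.37,1,-0.616,-0.447,0.084,0,0,-0.37,1,-0.616,-0.447,0.084,0,0,-0.37,1,-0.616,-0.447,0.084,0,0,-0.37,1,-0.616,-0.447,0.084,0,0,-0.37,1,-0.616,-0.447,0.084,0,0,-0.37,1,-0.616,-0.447,0.084,0,0,-0.37,1],
)

```text
time_s: 2.1
eef_pos: [0.6203, -0.102, 0.2203]
eef_rot: [0.0, -0.001, 1.0, 0.0]
wrist_force: [0.1, 0.3, -0.1]
opening: 0.996
grasp_force: 0.0
```

```bash
python3 - <<'E'
from h import *
T=tool();a=ctrl.camera("wrist")[...,::-1].copy();cv2.imwrite("pics/w1.png",a);np.save("T1.npy",T);print(T)
print(proj("wrist",[(.632,-.104,.033)],T))
E
```

```text
[[-1.     -0.0017  0.0003  0.6203]
 [-0.0017  1.      0.     -0.102 ]
 [-0.0003  0.     -1.      0.2203]
 [ 0.      0.      0.      1.    ]]
[[312.6387 248.2553]]
```

View pics/w1.png

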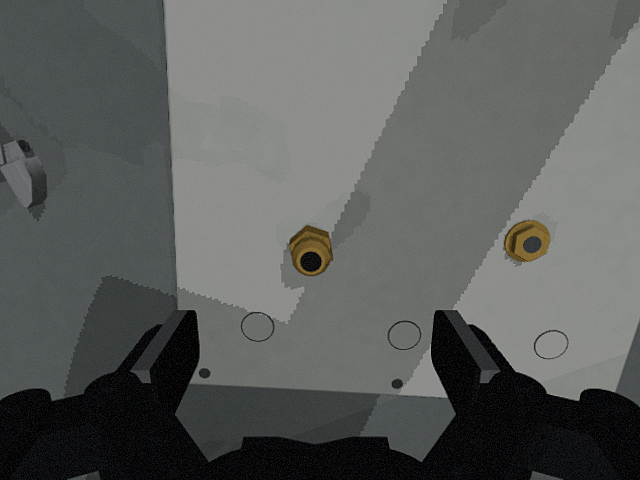

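Gland at pixel (311,250), with its dome hole at (311,262); the plug is at (527,241). Next, fit the hexagon angle with an overlay on a zoomed crop.

```bash
python3 - <<'E'
from h import *
T=np.load("T1.npy");a=cv2.imread("pics/w1.png")
g=ray("wrist",(311,262),.0575,T);print(g, ray("wrist",(532,244),.033,T))
for px in[(163,0),(178,385),(447,398)]:print(ray("wrist",px,.025,T))
x0,y0=271,205;S=8
big=cv2.resize(a[y0:y0+80,x0:x0+80],None,fx=S,fy=S,interpolation=cv2.INTER_CUBIC)
out=[]
def hexd(im,g,th,z):
    A=np.radians(th+30+60*np.arange(6));P=np.c_[g[0]+.0156*np.cos(A),g[1]+.0156*np.sin(A),0*A+z]
    q=(proj("wrist",P,T)-[x0-.5+.5,y0])*S
    cv2.polylines(im,[q.astype(int)],True,(0,255,0) if z>.03 else (255,0,0),1)
def score(g,th):
    return 0
# mask based outline fit: brass pixels vs silhouette of hex prism + dome
hsv=cv2.cvtColor(a,cv2.COLOR_BGR2HSV);sub=hsv[y0:y0+80,x0:x0+80]
m=((sub[...,1]>90)|(sub[...,2]<40)).astype(np.uint8);n,l,st,_=cv2.connectedComponentsWithStats(m);k=1+np.argmax(st[1:,4]);m=(l==k).astype(np.uint8)
m=cv2.resize(m,None,fx=4,fy=4,interpolation=cv2.INTER_NEAREST)
def sil(gx,gy,th):
    im=np.zeros((320,320),np.uint8)
    A=np.radians(th+30+60*np.arange(6));B=np.linspace(0,6.28,40)
    h=np.vstack([np.c_[gx+.01559*np.cos(A),gy+.01559*np.sin(A),0*A+z] for z in(.026,.041)])
    d=np.vstack([np.c_[gx+.0125*np.cos(B),gy+.0125*np.sin(B),0*B+z] for z in(.041,.0535)]+[np.c_[gx+.0095*np.cos(B),gy+.0095*np.sin(B),0*B+.0575]])
    for P in(h,d):
        q=((proj("wrist",P,T)-[x0-.5,y0-.5])*4).astype(np.float32);cv2.fillConvexPoly(im,cv2.convexHull(q).astype(int),1)
    return im
from scipy.optimize import minimize
f=lambda v:(sil(g[0]+v[0]*1e-3,g[1]+v[1]*1e-3,v[2])!=m).sum()
rs=[]
for th in range(-30,30,6):
    r=minimize(f,[0,0,th],method='Nelder-Mead',options=dict(initial_simplex=[[0,0,th],[2,0,th],[0,2,th],[0,0,th+5]]));rs.append((r.fun,*r.x))
rs.sort();print(np.array(rs[:5]),m.sum())
v=rs[0];G=(g[0]+v[1]*1e-3,g[1]+v[2]*1e-3);print(G)
im=big.copy()
for z in(.026,.041):hexd(im,G,v[3],z)
cv2.imwrite("pics/hex.png",np.hstack([cv2.resize(big,(400,400)),cv2.resize(im,(400,400))]))
E
```

```text
[ 0.6325 -0.1049  0.0575] [0.6288 0.0429 0.033 ]
[ 0.4833 -0.1901  0.025 ]
[ 0.7474 -0.2089  0.025 ]
[0.7594 0.0016 0.025 ]Traceback (most recent call last):
  File "<stdin>", line 30, in <module>
    res = _minimize_neldermead(fun, x0, args, callback, bounds=bounds,
                               **options)
    fsim[j] = func(sim[j])
              ~~~~^^^^^^^^
    fx = function(np.copy(x), *(wrapper_args + args))
  File "<stdin>", line 27, in <lambda>
  File "<stdin>", line 24, in sil
  File "h.py", line 18, in proj
    k,d,p=K(n);W=np.linalg.inv(C2W(n,T))
                               ~~~^^^^^
  File "h.py", line 11, in C2W
    p=K(n)[2]
      ~^^^
  File "h.py", line 8, in K
    p=ctrl.camera_params(n);f=240/np.tan(np.radians(p['vertical_fov'])/2)
ValueError: time passes only in moves, steps and waits
```

```bash
sed -i 's/^def K(n):/import functools\n@functools.lru_cache(None)\ndef K(n):/' h.py; cat > hexfit.py <<'E'
from h import *
from scipy.optimize import minimize
def fit(a,T,g,png,ths,fix=None):
    c=proj("wrist",[(g[0],g[1],.04)],T)[0].astype(int);x0,y0=c-40;S=4
    sub=cv2.cvtColor(a,cv2.COLOR_BGR2HSV)[y0:y0+80,x0:x0+80]
    m=((sub[...,1]>90)|(sub[...,2]<40)).astype(np.uint8);n,l,st,_=cv2.connectedComponentsWithStats(m);m=(l==1+np.argmax(st[1:,4])).astype(np.uint8)
    m=cv2.resize(m,None,fx=S,fy=S,interpolation=cv2.INTER_NEAREST)
    def polys(gx,gy,th):
        A=np.radians(th+30+60*np.arange(6));B=np.linspace(0,6.28,40)
        ring=lambda r,A,z:np.c_[gx+r*np.cos(A),gy+r*np.sin(A),0*A+z]
        P=[np.vstack([ring(.01559,A,.026),ring(.01559,A,.041)]),np.vstack([ring(.0125,B,.041),ring(.0125,B,.0535),ring(.0095,B,.0575)])]
        return [((proj("wrist",p,T)-[x0-.5,y0-.5])*S).astype(np.float32) for p in P]
    def f(v):
        im=np.zeros((320,320),np.uint8)
        for q in polys(g[0]+v[0]*1e-3,g[1]+v[1]*1e-3,v[2]):cv2.fillConvexPoly(im,cv2.convexHull(q).astype(int),1)
        return (im!=m).sum()
    rs=[]
    for th in ths:
        r=minimize(f,[0,0,th],method='Nelder-Mead',options=dict(maxiter=80,initial_simplex=[[0,0,th],[2,0,th],[0,2,th],[0,0,th+5]]));rs.append((r.fun,*r.x))
    rs.sort();print(np.array(rs[:5]),m.sum());v=rs[0];G=(g[0]+v[1]*1e-3,g[1]+v[2]*1e-3);print("gland",G,v[3])
    big=cv2.resize(a[y0:y0+80,x0:x0+80],None,fx=5,fy=5,interpolation=cv2.INTER_CUBIC);im=big.copy()
    for q in (polys(*G,v[3])[0][:6],polys(*G,v[3])[0][6:]):cv2.polylines(im,[(q*5/S).astype(int)],True,(0,255,0),1)
    cv2.imwrite(png,np.hstack([big,im]))
E
python3 - <<'E'
from hexfit import *
fit(cv2.imread("pics/w1.png"),np.load("T1.npy"),(.6325,-.1049),"pics/hex.png",range(-30,30,6))
E
```

```text
[[2670.       -0.8516   -0.2417  -22.3351]
 [2691.       -0.9882   -0.3669  -21.9143]
 [2709.       -1.3741   -0.2899  -22.3192]
 [2738.       -1.6682   -0.5113   36.47  ]
 [2753.       -0.1683   -0.2033  -20.8977]] 26352
gland (np.float64(0.6316483939898807), np.float64(-0.10514168275867837)) -22.33507158152389
```

View pics/hex.png

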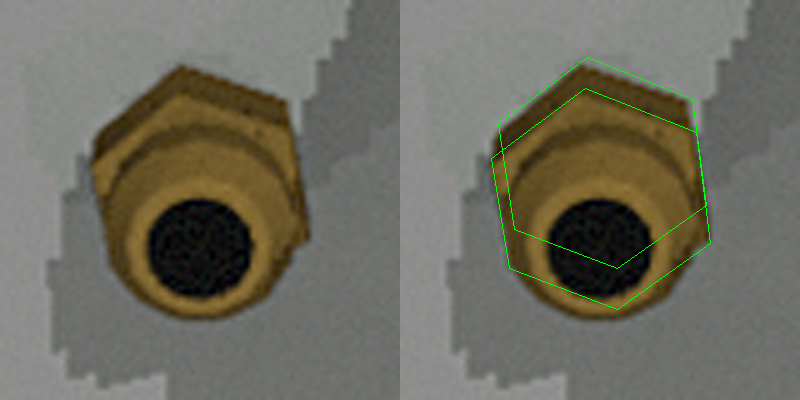

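```bash
python3 - <<'E'
from h import *
from scipy.optimize import least_squares
T=np.load("T1.npy")
x0,y0=proj("wrist",[(.6325,-.1049,.04)],T)[0].astype(int)-40
obs=[((180,65),.026,0),((287,100),.026,-1),((97,135),.026,1),((180,95),.041,0),((287,131),.041,-1),((95,167),.041,1),((308,240),.041,-2)]
px=np.array([o[0] for o in obs])/5+[x0-.5,y0-.5]
def mod(v):
    # corner 0 points toward image up = -x
    return [ (v[0]*1e-3+.01559*np.cos(np.radians(v[2]+180-60*k*s)),v[1]*1e-3+.01559*np.sin(np.radians(v[2]+180-60*k*s)),z) for (_,z,k) in obs for s in(-1,)]
r=least_squares(lambda v:(proj("wrist",mod(v),T)-px).ravel(),[632,-105,0],loss='soft_l1');print(r.x,r.x[2]+30,r.cost,r.fun.reshape(-1,2))
print(delta((.56,-.338,.22),185))
E
```

```text
[ 632.2756 -105.251    10.7867] 40.78665871746507 1.7286818968391315 [[ 0.0633 -0.4183]
 [ 0.1348 -0.2158]
 [-0.3433 -0.2295]
 [-0.3863 -0.1276]
 [ 0.8653  0.2321]
 [-1.3159  0.3617]
 [ 0.8118  0.4439]]
[ 0.0608 -0.2358  0.0004 -0.0001  0.0005 -0.0856]
```

Gland axis (0.6323, -0.1053), flats at -19.2 deg. Now look at the wrench.

Call:
carry_out(
  steps=[0.061,-0.236,0,0,0,-0.086,1,0.061,-0.236,0,0,0,-0.086,1,0.061,-0.236,0,0,0,-0.086,1,0.061,-0.236,0,0,0,-0.086,1,0.061,-0.236,0,0,0,-0.086,1,0.061,-0.236,0,0,0,-0.086,1,0.061,-0.236,0,0,0,-0.086,1,0.061,-0.236,0,0,0,-0.086,1,0.061,-0.236,0,0,0,-0.086,1,0.061,-0.236,0,0,0,-0.086,1],
)

```text
time_s: 3.15
eef_pos: [0.5602, -0.3378, 0.22]
eef_rot: [0.0, -0.044, 0.999, 0.0]
wrist_force: [-0.7, -0.1, 0.3]
opening: 1.0
grasp_force: 0.0
```

```bash
python3 - <<'E'
from h import *
T=tool();a=ctrl.camera("wrist")[...,::-1].copy();cv2.imwrite("pics/w2.png",a);np.save("T2.npy",T);print(T)
E
```

```text
[[-0.9961 -0.0882  0.      0.5602]
 [-0.0882  0.9961  0.0001 -0.3378]
 [-0.      0.0001 -1.      0.22  ]
 [ 0.      0.      0.      1.    ]]
```

View pics/w2.png

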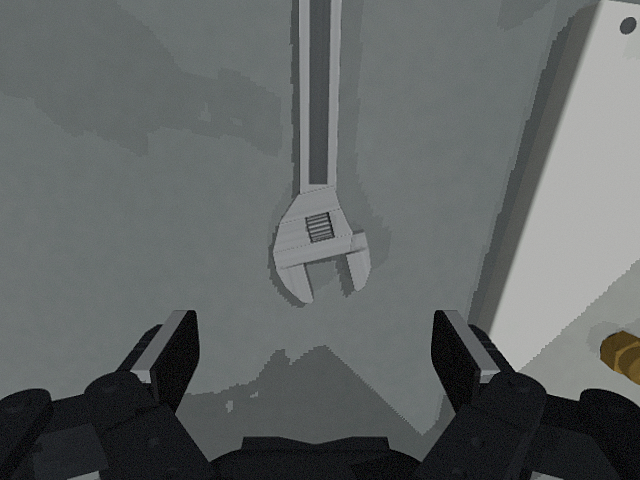

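The wrench handle centre line runs from (318,10) to (318.5,185), the worm is at (319,228), the fixed jaw face runs (304,264)-(314,297) and the sliding face (345,256)-(355,290).

```bash
python3 - <<'E'
from h import *
T=np.load("T2.npy");r=lambda p,z:ray("wrist",p,z,T)
a=r((318,10),.014);b=r((318.5,185),.014);w=r((319,228),.0195)
f1,f2=r((304,264),.017),r((314,297),.017);s1,s2=r((345,256),.017),r((355,290),.017)
d=b-a;phi=np.degrees(np.arctan2(d[1],d[0]));print(phi,a,b,w)
for p,q in((f1,f2),(s1,s2)):print("jaw",np.degrees(np.arctan2(*(q-p)[1::-1])),np.linalg.norm(q-p),p)
for ph in (phi,):
    c,s=np.cos(np.radians(ph)),np.sin(np.radians(ph));Rm=np.array([[c,-s],[s,c]])
    nw=w[:2]-Rm@[.0454,-.0033]
    # neck via edge of handle line: lateral of line at neck x
    print("neck(worm)",nw,"line lateral err",(Rm.T@(nw-b[:2])))
    mid=Rm@[.085,.0073]+nw;jd=np.radians(ph+15);n=np.array([-np.sin(jd),np.cos(jd)]);u=np.array([np.cos(jd),np.sin(jd)])
    for p in(f1,f2,s1,s2):print(n@(p[:2]-mid),u@(p[:2]-mid))
im=cv2.imread("pics/w2.png");Z=im[0:200,270:370]
for row in(20,100,160):
    g=cv2.cvtColor(im,cv2.COLOR_BGR2GRAY)[row,280:355].astype(int);print(row,g)
E
```

```text
5.328703639130283 [ 0.4258 -0.3481  0.014 ] [ 0.5319 -0.3382  0.014 ] [ 0.5612 -0.3353  0.0195]
jaw 20.360943605727492 0.027426280536402715 [ 0.59   -0.3436  0.017 ]
jaw 21.61941382801798 0.028088450501839484 [ 0.5813 -0.3145  0.017 ]
neck(worm) [ 0.5157 -0.3362] line lateral err [-0.016   0.0035]
-0.017830193461416 -0.016811286298281183
-0.017814760870582386 0.010614989896211617
0.012470782708160436 -0.014935680455144196
0.01310348171877906 0.013145643294925864
20 [114 109 114 112 111 114 111 116 114 104 109  78  72  75  78  76  76  77
  63 152 148 143 141 143 142 142 143 145 151 113  78  74  79  77  77  77
  71  81  81  80  79  74  74  75  74  77  81  77  73  70 109 144 145 144
 145 141 139 143 146 151 127  82 104 103 104 106 104 105 103 103 108 107
 106 105 104]
100 [106 113 112 115 110 112 112 115 112 116 112 109  81  73  77  80  78  77
  75  89 137 144 142 138 140 142 142 145 152 108  67  70  73  79  77  75
  78  77  80  77  80  74  74  77  77  78  77  74  77 132 149 142 143 141
 137 141 144 148 114  91 106 106 107 105 108 105 105 107 110 107 108 105
 110 104 110]
160 [115 116 115 115 116 111 115 110 110 112 116  92  80  78  74  77  73  77
  77  55 131 143 143 140 143 143 144 147 124  83  68  71  72  72  76  76
  76  71  75  77  70  77  72  71  75  68  69  77 127 144 141 141 141 139
 139 144 121 103 109 108 107 107 108 110 102 112 106 105 104 105 107 106
 104 106 107]
```

Call:
carry_out(
  steps=[0.0445,0.002,0.03,0,0,0,1,0.0445,0.002,0.06,0,0,0,1,0.0445,0.002,0.09,0,0,0,0.8,0.0445,0.002,0.12,0,0,0,0.6,0.0445,0.002,0.135,0,0,0,0.6,0.0445,0.002,0.145,0,0,0,0.6,0.0445,0.002,0.145,0,0,0,0.6,0.0445,0.002,0.145,0,0,0,0.6,0.0445,0.002,0.145,0,0,0,0,0.0445,0.002,0.145,0,0,0,0,0.0445,0.002,0.145,0,0,0,0,0.0445,0.002,0.145,0,0,0,0,0.0445,0.002,0.145,0,0,0,0,0.0445,0.002,0.145,0,0,0,0,0.0445,0.002,0.145,0,0,0,0,0.0445,0.002,0.145,0,0,0,0],
)

```text
time_s: 4.8
eef_pos: [0.5159, -0.3413, 0.0766]
eef_rot: [0.001, -0.043, 0.999, -0.0]
wrist_force: [-0.8, 2.4, 6.1]
opening: 0.25
grasp_force: 59.9
```

Call:
carry_out(
  steps=[0,0,-0.02,0,0,0,0,0,0,-0.05,0,0,0,0,0,0,-0.08,0,0,0,0,0,0,-0.1,0,0,0,0,0,0,-0.1,0,0,0,0,0,0,-0.1,0,0,0,0],
)

```text
time_s: 5.4
eef_pos: [0.5148, -0.3408, 0.1744]
eef_rot: [-0.0, -0.043, 0.999, 0.0]
wrist_force: [0.0, 1.1, -4.6]
opening: 0.252
grasp_force: 60.0
```

```bash
python3 - <<'E'
from h import *
T=tool();a=ctrl.camera("wrist")[...,::-1].copy();cv2.imwrite("pics/w3.png",a);np.save("T3.npy",T);print(T)
E
```

```text
[[-0.9963 -0.0861 -0.0003  0.5148]
 [-0.0861  0.9963  0.0002 -0.3408]
 [ 0.0003  0.0002 -1.      0.1744]
 [ 0.      0.      0.      1.    ]]
```

View pics/w3.png

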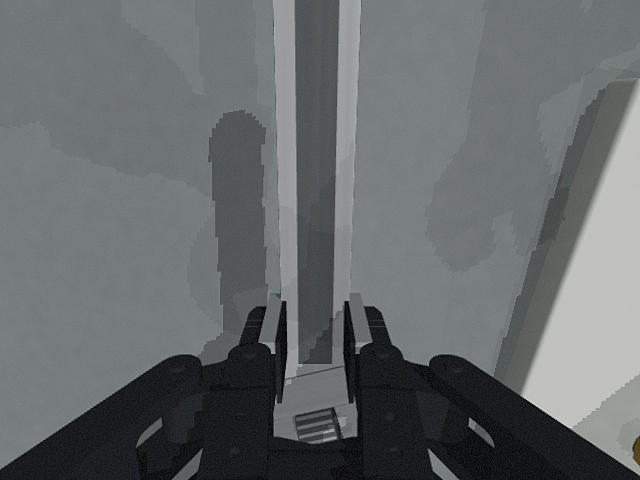

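Wrench gripped straight; the recess end is at (315,364) and the worm near (319,426). Working out the wrench in the tool frame.

```bash
python3 - <<'E'
from h import *
T2=np.load("T2.npy");T=np.load("T3.npy");u=T[2,3]-.0766
rec2=ray("wrist",(318,184),.0125,T2);wm2=ray("wrist",(319.5,228),.0195,T2)
rec3=ray("wrist",(315,364),u+.0125,T);wm3=ray("wrist",(319,426),u+.0195,T)
for n,p in(("rec",rec3),("worm",wm3)):print(n,(np.linalg.inv(T)@np.r_[p,1])[:3])
c,s=np.cos(np.radians(5)),np.sin(np.radians(5));Rm=np.array([[c,-s],[s,c]])
print("wrench frame w2",[Rm.T@(p[:2]-[.5157,-.3397]) for p in(rec2,wm2)])
E
```

```text
rec [-0.016  -0.0005  0.0641]
worm [-0.0388  0.001   0.0571]
wrench frame w2 [array([ 0.0159, -0.0003]), array([0.0457, 0.0008])]
```

```bash
python3 -c "
from h import *
print(delta((.5603,-.1504,.155),205.8))"
```

```text
[-0.0622  0.1853  0.0186  0.0021 -0.0013 -0.3641]
```

Call:
carry_out(
  steps=[-0.015,0.045,0,0,0,-0.09,0,-0.03,0.09,0,0,0,-0.18,0,-0.045,0.135,0,0,0,-0.27,0,-0.055,0.165,0,0,0,-0.33,0,-0.062,0.185,0.009,0.001,-0.001,-0.364,0,-0.062,0.185,0.018,0.002,-0.001,-0.364,0,-0.062,0.185,0.018,0.002,-0.001,-0.364,0,-0.062,0.185,0.018,0.002,-0.001,-0.364,0,-0.062,0.185,0.018,0.002,-0.001,-0.364,0],
)

```text
time_s: 6.35
eef_pos: [0.5608, -0.1526, 0.1567]
eef_rot: [0.0, -0.222, 0.975, -0.001]
wrist_force: [0.4, -0.0, -4.0]
opening: 0.245
grasp_force: 60.2
```

```bash
python3 - <<'E'
from h import *
T=tool();np.save("T4.npy",T);print(T)
a=ctrl.camera("top")[...,::-1].copy();b=ctrl.camera("scene")[...,::-1].copy()
cv2.imwrite("pics/t4.png",a);cv2.imwrite("pics/s4.png",b)
G=(.6323,-.1053)
for n,im in(("top",a),("scene",b)):
    q=proj(n,[(*G,.0575),(.58,-.14,.1)]);print(n,q)
q=proj("top",[(*G,.0575)])[0].astype(int);p=proj("scene",[(*G,.0575)])[0].astype(int)
c1=cv2.resize(a[q[1]-33:q[1]+33,q[0]-33:q[0]+33],(396,396),interpolation=cv2.INTER_CUBIC)
c2=cv2.resize(b[p[1]-50:p[1]+50,p[0]-50:p[0]+50],(400,396),interpolation=cv2.INTER_CUBIC)
print(q-33,p-50);cv2.imwrite("pics/c4.png",np.hstack([c1,c2]))
E
```

```text
[[-0.9011 -0.4337  0.0013  0.5608]
 [-0.4337  0.9011 -0.0018 -0.1526]
 [-0.0004 -0.0021 -1.      0.1567]
 [ 0.      0.      0.      1.    ]]
top [[370.9905 216.6025]
 [387.9667 236.8238]]
scene [[249.3649 238.8567]
 [259.2849 203.6019]]
[337 183] [199 188]
```

View pics/c4.png

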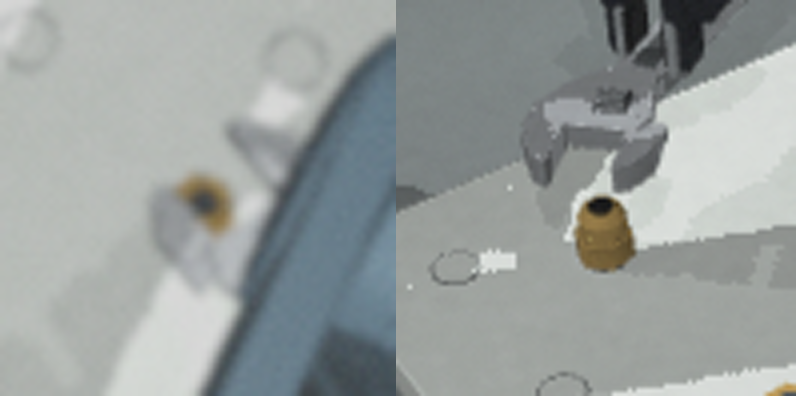

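```bash
cat > ov.py <<'E'
from h import *
def wrench_pts(N,phi,u,op=.031,roll=0):
    c,s=np.cos(np.radians(phi)),np.sin(np.radians(phi));Rm=np.array([[c,-s],[s,c]])
    M=N+Rm@[.085,.0073];j=np.radians(phi+15);uu=np.array([np.cos(j),np.sin(j)]);n=np.array([-uu[1],uu[0]])
    L=[]
    for o in(-.0135,op-.0135):
        L.append(np.array([[*(M+o*n+k*uu),u+z] for k,z in((-.015,.017),(.015,.017),(.015,.001),(-.015,.001))]))
    return L,M
def overlay(im,n,N,phi,u,box,S,op=.031):
    x0,y0,w,h=box;big=cv2.resize(im[y0:y0+h,x0:x0+w],None,fx=S,fy=S,interpolation=cv2.INTER_CUBIC)
    for P,col in zip(wrench_pts(N,phi,u,op)[0],((0,255,0),(0,0,255))):
        q=(proj(n,P)-[x0-.5,y0-.5])*S;cv2.polylines(big,[q.astype(int)],True,col,1)
    return big
E
python3 - <<'E'
from ov import *
T=np.load("T4.npy");phi=np.degrees(np.arctan2(-T[1,0],-T[0,0]));N=T[:2,3];print(phi,N)
im=overlay(cv2.imread("pics/s4.png"),"scene",N,phi,T[2,3]-.0766,(219,195,60,50),10)
cv2.imwrite("pics/o4.png",im)
E
```

```text
25.701790610399744 [ 0.5608 -0.1526]
```

View pics/o4.png

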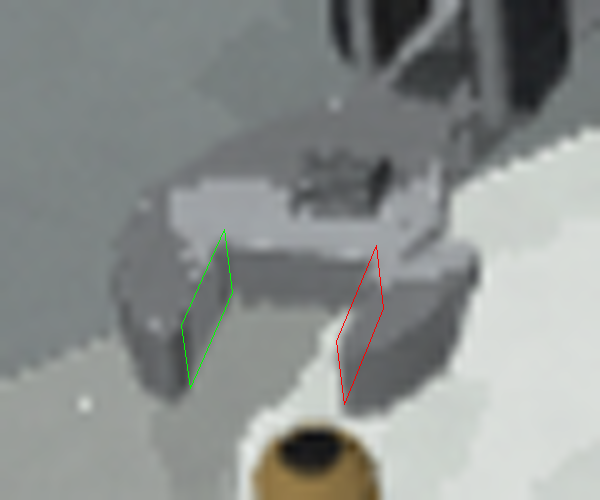

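The overlay matches the jaws in the scene view to under a pixel (fixed face at (185,330), sliding face at (345,350)), so neck = TCP. Correct by 2 mm and start down.

Call:
carry_out(
  steps=[-0.0005,0.0022,0,0,0,0,0,-0.0005,0.0022,0,0,0,0,0,-0.0005,0.0022,0,0,0,0,0,-0.0005,0.0022,0.01,0,0,0,0,-0.0005,0.0022,0.02,0,0,0,0,-0.0005,0.0022,0.028,0,0,0,0,-0.0005,0.0022,0.028,0,0,0,0,-0.0005,0.0022,0.028,0,0,0,0],
)

```text
time_s: 7.25
eef_pos: [0.5603, -0.1492, 0.1282]
eef_rot: [0.0, -0.223, 0.975, -0.001]
wrist_force: [-0.2, -0.3, -5.0]
opening: 0.251
grasp_force: 60.2
```

```bash
python3 - <<'E'
from ov import *
T=tool();print(T,ctrl.get_obs()['wrist_force'],delta((.5603,-.1504,.1016),205.8))
b=ctrl.camera("scene")[...,::-1].copy();cv2.imwrite("pics/s5.png",b)
phi=np.degrees(np.arctan2(-T[1,0],-T[0,0]))
cv2.imwrite("pics/o5.png",overlay(b,"scene",T[:2,3],phi,T[2,3]-.0766,(219,205,60,50),10))
E
```

```text
[[-0.9004 -0.4351  0.0004  0.5603]
 [-0.4351  0.9004 -0.0011 -0.1492]
 [ 0.0001 -0.0011 -1.      0.1282]
 [ 0.      0.      0.      1.    ]] [-0.1893 -0.2706 -5.0094] [ 0.0005 -0.0011  0.0266 -0.0011 -0.0001 -0.0001]
```

View pics/o5.png

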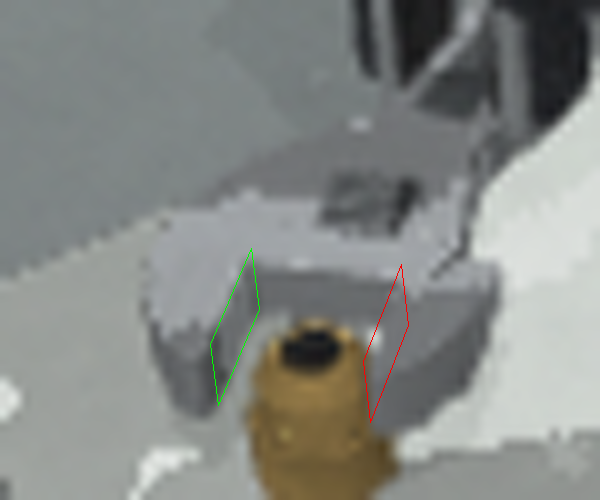

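The gland sits centred between the jaws (dome hole at (312,348); gap middle at the same height projects to (314,365)). Go straight down.

Call:
carry_out(
  steps=[0,0,0.006,0,0,0,0,0,0,0.012,0,0,0,0,0,0,0.016,0,0,0,0,0,0,0.019,0,0,0,0,0,0,0.022,0,0,0,0,0,0,0.022,0,0,0,0,0,0,0.022,0,0,0,0],
)

```text
time_s: 8.0
eef_pos: [0.5606, -0.1494, 0.1069]
eef_rot: [0.001, -0.223, 0.975, -0.001]
wrist_force: [0.3, -0.5, -3.2]
opening: 0.247
grasp_force: 60.3
```

Call:
carry_out(
  steps=[0,0,0.002,0,0,0,0,0,0,0.004,0,0,0,0,0,0,0.005,0,0,0,0,0,0,0.005,0,0,0,0],
)

```text
time_s: 8.4
eef_pos: [0.5606, -0.1494, 0.1018]
eef_rot: [0.001, -0.223, 0.975, -0.001]
wrist_force: [-0.2, 0.2, -3.6]
opening: 0.25
grasp_force: 60.4
```

Call:
carry_out(
  steps=[0,0,0.001,0,0,0,0,0,0,0.0015,0,0,0,0,0,0,0.0015,0,0,0,0],
)

```text
time_s: 8.7
eef_pos: [0.5607, -0.1495, 0.1011]
eef_rot: [0.001, -0.223, 0.975, -0.001]
wrist_force: [-4.2, 1.7, 4.1]
opening: 0.244
grasp_force: 61.3
```

Call:
carry_out(
  steps=[0,0,0,0,0,0,0.4,0,0,0,0,0,0,0.5,0,0,0,0,0,0,0.5,0,0,0,0,0,0,0.5,0,0,-0.02,0,0,0,0.5,0,0,-0.05,0,0,0,0.5,-0.02,0,-0.09,0,0,0,0.7,-0.045,0,-0.12,0,0,0,1,-0.045,0,-0.12,0,0,0,1,-0.045,0,-0.12,0,0,0,1,-0.045,0,-0.12,0,0,0,1],
)

```text
time_s: 9.8
eef_pos: [0.5998, -0.1294, 0.2188]
eef_rot: [-0.001, -0.223, 0.975, -0.0]
wrist_force: [-0.4, -1.1, -0.8]
opening: 1.002
grasp_force: 0.0
```

```bash
python3 - <<'E'
from h import *
T=tool();a=ctrl.camera("wrist")[...,::-1].copy();cv2.imwrite("pics/w6.png",a);np.save("T6.npy",T);print(T)
im=cv2.resize(a[150:350,200:440],None,fx=3.3,fy=3,interpolation=cv2.INTER_CUBIC);cv2.imwrite("pics/c6.png",im)
E
```

```text
[[-0.9004 -0.4351 -0.0013  0.5998]
 [-0.4351  0.9004 -0.0007 -0.1294]
 [ 0.0014 -0.0001 -1.      0.2188]
 [ 0.      0.      0.      1.    ]]
```

View pics/c6.png

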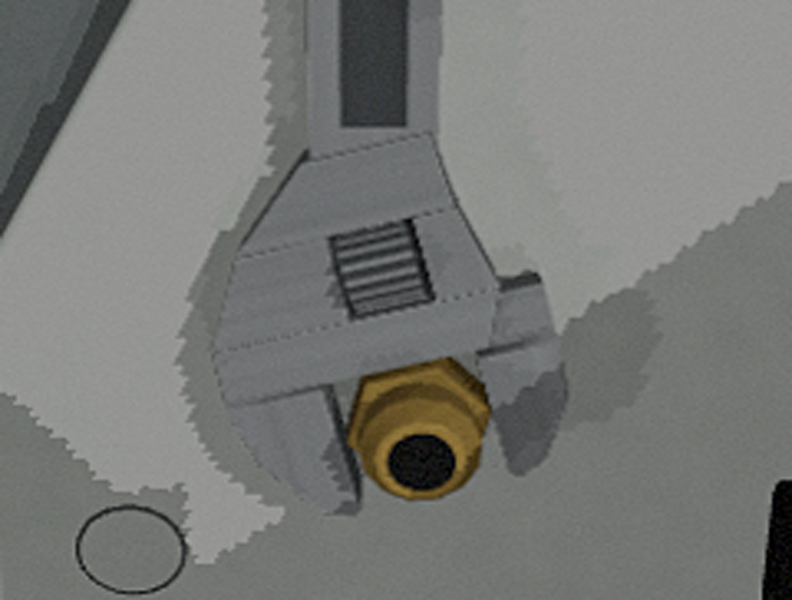

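Gland hexagon is between the jaws with flats parallel, nearer the sliding jaw; worm centre at crop (383,270), i.e. (316,240). Now set up the worm stroke.

```bash
python3 - <<'E'
from h import *
T=np.load("T6.npy");w=ray("wrist",(316,240),.0445,T);print("worm",w)
c,s=np.cos(np.radians(25.8)),np.sin(np.radians(25.8));Rm=np.array([[c,-s],[s,c]]);N=np.array([.5607,-.1495])
print(N+Rm@[.0454,-.0033],N+Rm@[.0457,.0008],"mouth",N+Rm@[.085,.0073])
print("gland hole",ray("wrist",(200+422/3.3,150+462/3),.0575,T))
u=np.array([np.cos(np.radians(40.8)),np.sin(np.radians(40.8))])
W=w[:2];p=W-.007*u;print(p,delta((p[0],p[1],.13),220.8))
E
```

```text
worm [ 0.6006 -0.1286  0.0445]
[ 0.603  -0.1327] [ 0.6015 -0.1289] mouth [ 0.634  -0.1059]
gland hole [ 0.6321 -0.105   0.0575]
[ 0.5953 -0.1331] [ 0.0053 -0.0015  0.0885  0.0007 -0.0017 -0.2623]
```

Call:
carry_out(
  steps=[0.005,-0.0015,0.03,0,0,-0.13,0,0.005,-0.0015,0.06,0,0,-0.262,0,0.005,-0.0015,0.08,0,0,-0.262,0,0.005,-0.0015,0.0885,0,-0.001,-0.262,0,0.005,-0.0015,0.0885,0,-0.001,-0.262,0,0.005,-0.0015,0.0885,0,-0.001,-0.262,0,0.005,-0.0015,0.0885,0,-0.001,-0.262,0,0.005,-0.0015,0.0885,0,-0.001,-0.262,0],
)

```text
time_s: 10.65
eef_pos: [0.5979, -0.1336, 0.1333]
eef_rot: [0.002, -0.349, 0.937, -0.002]
wrist_force: [0.1, 0.2, -0.3]
opening: 0.004
grasp_force: 0.0
```

```bash
python3 -c "
from h import *
o=ctrl.get_obs();print(o['wrist_force'],o['opening'],o['q']);print(delta((.5953,-.1331,.1175),220.8))"
```

```text
[ 0.0917  0.1833 -0.3148] 0.003639774697392777 [-0.4132  0.4577  1.6259 -0.0001  1.0531 -2.6961]
[ 0.0017  0.0021  0.0158 -0.0044  0.002   0.    ]
```

Call:
carry_out(
  steps=[0.0015,0.002,0.008,0,0,0,0,0.0015,0.002,0.013,0,0,0,0,0.0015,0.002,0.015,0,0,0,0,0.0015,0.002,0.015,0,0,0,0],
)

```text
time_s: 11.05
eef_pos: [0.5943, -0.1325, 0.1167]
eef_rot: [0.0, -0.349, 0.937, -0.0]
wrist_force: [-1.8, -0.1, 2.5]
opening: 0.0
grasp_force: 1.1
```

Call:
carry_out(
  steps=[0,0,0.0015,0,0,0,0,0,0,0.002,0,0,0,0,-0.003,0,0.002,0,0,0,0,-0.006,0,0.002,0,0,0,0,-0.009,0,0.002,0,0,0,0],
)

```text
time_s: 11.55
eef_pos: [0.6011, -0.1268, 0.1165]
eef_rot: [-0.0, -0.349, 0.937, -0.001]
wrist_force: [-9.9, 1.9, 17.5]
opening: 0.002
grasp_force: 8.5
```

Call:
carry_out(
  steps=[-0.003,0,-0.0006,0,0,0,0,-0.006,0,-0.0007,0,0,0,0,-0.008,0,-0.0007,0,0,0,0],
)

```text
time_s: 11.85
eef_pos: [0.6066, -0.1213, 0.1165]
eef_rot: [-0.001, -0.349, 0.937, -0.0]
wrist_force: [-9.0, 1.3, 13.8]
opening: 0.004
grasp_force: 6.8
```

Call:
carry_out(
  steps=[0,0,-0.006,0,0,0,0,0.009,0,-0.006,0,0,0,0,0.018,0,-0.006,0,0,0,0,0.018,0,-0.006,0,0,0,0,0.018,0,-0.002,0,0,0,0,0.018,0,0,0,0,0,0,0.018,0,0,0,0,0,0,0.015,0,0,0,0,0,0,0.012,0,0,0,0,0,0,0.009,0,0,0,0,0,0,0.006,0,0,0,0,0,0,0.003,0,0,0,0,0,0,0,0,0,0,0,0,0],
)

```text
time_s: 13.15
eef_pos: [0.6067, -0.1225, 0.1166]
eef_rot: [-0.001, -0.349, 0.937, -0.001]
wrist_force: [-11.5, -4.2, 14.9]
opening: 0.0
grasp_force: 7.1
```

Call:
carry_out(
  steps=[0,0,-0.006,0,0,0,0,0.009,0,-0.006,0,0,0,0,0.018,0,-0.006,0,0,0,0,0.018,0,-0.006,0,0,0,0,0.018,0,-0.002,0,0,0,0,0.018,0,0,0,0,0,0,0.018,0,0,0,0,0,0,0.015,0,0,0,0,0,0,0.012,0,0,0,0,0,0,0.009,0,0,0,0,0,0],
)

```text
time_s: 14.15
eef_pos: [0.6001, -0.1285, 0.1166]
eef_rot: [-0.001, -0.349, 0.937, -0.001]
wrist_force: [-10.5, -5.1, 13.6]
opening: -0.002
grasp_force: 6.7
```

Call:
carry_out(
  steps=[-0.003,0,0,0,0,0,0,-0.006,0,0,0,0,0,0,-0.009,0,0,0,0,0,0],
)

```text
time_s: 14.45
eef_pos: [0.6076, -0.1228, 0.1167]
eef_rot: [0.0, -0.349, 0.937, -0.002]
wrist_force: [-6.4, -4.2, 9.4]
opening: 0.002
grasp_force: 4.6
```

Call:
carry_out(
  steps=[0,0,-0.006,0,0,0,0,0.009,0,-0.006,0,0,0,0,0.018,0,-0.006,0,0,0,0,0.018,0,-0.006,0,0,0,0,0.018,0,-0.002,0,0,0,0,0.018,0,0,0,0,0,0,0.018,0,0,0,0,0,0,0.015,0,0,0,0,0,0,0.012,0,0,0,0,0,0,0.009,0,0,0,0,0,0],
)

```text
time_s: 15.45
eef_pos: [0.6, -0.1284, 0.1165]
eef_rot: [-0.001, -0.349, 0.937, -0.001]
wrist_force: [-10.5, -4.2, 13.2]
opening: -0.001
grasp_force: 6.8
```

Call:
carry_out(
  steps=[-0.003,0,0,0,0,0,0,-0.006,0,0,0,0,0,0,-0.009,0,0,0,0,0,0],
)

```text
time_s: 15.75
eef_pos: [0.6076, -0.1228, 0.1167]
eef_rot: [0.0, -0.349, 0.937, -0.002]
wrist_force: [-5.8, -4.2, 9.9]
opening: 0.002
grasp_force: 4.5
```

Lateral/normal ratio went from 0.36 (rolling) to 0.83 (slipping) over repeated strokes, so the jaw is tight. Lift to the earlier view pose and check the jaw's travel numerically.

Call:
carry_out(
  steps=[0,0,-0.03,0,0,0,0,0.009,0,-0.06,0,0,0.13,0.5,0.009,0,-0.102,0,0,0.262,1,0.009,0,-0.102,0,0,0.262,1,0.009,0,-0.102,0,0,0.262,1,0.009,0,-0.102,0,0,0.262,1,0.009,0,-0.102,0,0,0.262,1],
)

```text
time_s: 16.45
eef_pos: [0.5998, -0.1269, 0.2156]
eef_rot: [-0.0, -0.224, 0.975, 0.0]
wrist_force: [-0.0, -0.3, 0.1]
opening: 0.99
grasp_force: 0.0
```

```bash
cat > cmp.py <<'E'
from h import *
# rectify a horizontal plane at z into a metric top view (10 px/mm would be fine; 4 px/mm)
def topview(a,T,z,c=(.62,-.12),half=.07,s=3000):
    n=int(2*half*s);g=np.linspace(-half,half,n)
    X,Y=np.meshgrid(g,g,indexing='ij');P=np.c_[(c[0]+X).ravel(),(c[1]+Y).ravel(),np.full(n*n,z)]
    q=proj("wrist",P,T).astype(np.float32).reshape(n,n,2)
    return cv2.remap(a,q[...,0],q[...,1],cv2.INTER_CUBIC)
def patch_track(A,B,ctr,hw,c=(.62,-.12),half=.07,s=3000,mv=.009):
    i,j=[int((ctr[k]-c[k]+half)*s) for k in(0,1)];h=int(hw*s);m=int(mv*s)
    r=cv2.matchTemplate(B[i-h-m:i+h+m,j-h-m:j+h+m],A[i-h:i+h,j-h:j+h],cv2.TM_CCOEFF_NORMED)
    _,v,_,l=cv2.minMaxLoc(r);return np.array([l[1]-m,l[0]-m])/s*1000,v
E
python3 - <<'E'
from cmp import *
T=tool();a=ctrl.camera("wrist")[...,::-1].copy();cv2.imwrite("pics/w7.png",a);np.save("T7.npy",T);print(T[:3,3])
T6=np.load("T6.npy");A=topview(cv2.imread("pics/w6.png"),T6,.042);B=topview(a,T,.042)
j=np.radians(40.8);u=np.array([np.cos(j),np.sin(j)]);n=np.array([-u[1],u[0]])
def w6(x,y):return ray("wrist",(200+x/3.3,150+y/3),.042,T6)[:2]
for nm,p,hw in(("slide",(520,360),.010),("slide tip",(525,440),.008),("fixed",(300,440),.012),("neck",(345,150),.012),("worm",(383,270),.009),("gland",(422,440),.012)):
    d,v=patch_track(A,B,w6(*p),hw);print(nm,w6(*p),"u %.1f n %.1f mm"%(d@u,d@n),"score %.2f"%v)
E
```

```text
[ 0.5998 -0.1269  0.2156]
slide [ 0.6081 -0.0944] u 0.0 n -0.5 mm score 0.90
slide tip [ 0.6249 -0.0845] u 0.0 n -0.5 mm score 0.95
fixed [ 0.6449 -0.126 ] u -2.5 n 1.7 mm score 0.88
neck [ 0.5807 -0.1461] u 0.1 n 1.2 mm score 0.97
worm [ 0.6013 -0.1282] u 0.1 n 1.7 mm score 0.94
gland [ 0.634  -0.1035] u 0.0 n 0.0 mm score 0.96
```

```bash
python3 - <<'E'
from cmp import *
j=np.radians(40.8);u=np.array([np.cos(j),np.sin(j)]);n=np.array([-u[1],u[0]]);G=np.array([.6323,-.1053])
g=np.arange(-22,22.1,.5)/1000
for k in(6,7):
    T=np.load(f"T{k}.npy");a=cv2.imread(f"pics/w{k}.png")
    for uu in(-.006,-.003,0):
        P=np.array([[*(G+uu*u+t*n),.0415] for t in g]);q=proj("wrist",P,T).astype(np.float32)
        c=cv2.remap(a,q[:,0].reshape(1,-1),q[:,1].reshape(1,-1),cv2.INTER_LINEAR)[0].astype(int)
        br=c[:,2]-c[:,0]
        gr=c.mean(1)
        print(k,uu,"brass from %.1f to %.1f"%(g[br>35].min()*1e3,g[br>35].max()*1e3))
        print(" L",[int(v) for v in gr[(g<-.009)]]," R",[int(v) for v in gr[(g>.009)]])
E
```

```text
6 -0.006 brass from -12.0 to 15.0
 L [112, 112, 112, 112, 114, 114, 110, 111, 113, 117, 120, 90, 58, 35, 32, 57, 85, 74, 47, 39, 51, 62, 65, 63, 53, 44]  R [60, 70, 79, 85, 86, 82, 69, 55, 44, 33, 27, 32, 77, 101, 108, 105, 107, 107, 106, 108, 107, 106, 106, 106, 107, 108]
6 -0.003 brass from -14.0 to 14.5
 L [111, 112, 112, 113, 113, 112, 111, 113, 105, 100, 90, 67, 48, 39, 41, 39, 46, 61, 71, 62, 51, 38, 51, 61, 68, 69]  R [64, 61, 58, 63, 81, 80, 84, 88, 87, 72, 50, 36, 79, 102, 110, 107, 106, 104, 105, 108, 110, 110, 106, 92, 85, 80]
6 0 brass from -14.5 to 14.5
 L [111, 113, 113, 106, 90, 82, 80, 81, 84, 86, 80, 61, 41, 37, 46, 60, 70, 68, 58, 59, 61, 62, 58, 61, 63, 63]  R [88, 89, 86, 75, 62, 58, 66, 68, 65, 63, 65, 65, 69, 75, 78, 77, 77, 78, 78, 77, 77, 75, 73, 74, 77, 78]
7 -0.006 brass from -12.0 to 13.5
 L [112, 110, 111, 112, 111, 111, 111, 112, 114, 112, 110, 109, 113, 110, 94, 59, 43, 35, 35, 39, 48, 60, 66, 58, 48, 38]  R [66, 73, 79, 84, 87, 79, 64, 48, 34, 27, 37, 94, 104, 107, 104, 106, 106, 106, 104, 107, 106, 105, 106, 106, 107, 108]
7 -0.003 brass from -13.5 to 14.5
 L [111, 110, 109, 110, 112, 112, 113, 112, 114, 96, 85, 81, 81, 86, 76, 52, 48, 58, 68, 61, 52, 45, 46, 59, 64, 67]  R [60, 58, 57, 61, 79, 82, 87, 93, 87, 66, 61, 95, 103, 106, 106, 106, 106, 108, 110, 107, 108, 109, 106, 93, 83, 77]
7 0 brass from -14.0 to 14.5
 L [113, 116, 115, 102, 91, 82, 83, 83, 84, 82, 80, 81, 83, 91, 79, 67, 67, 61, 55, 54, 57, 59, 60, 64, 64, 63]  R [89, 90, 81, 70, 61, 63, 62, 59, 65, 59, 56, 68, 71, 75, 77, 76, 76, 76, 77, 77, 77, 77, 77, 78, 80, 80]
```

```bash
cat > ang.py <<'E'
from cmp import *
def handle_phi(a,T):
    g=cv2.cvtColor(a,cv2.COLOR_BGR2GRAY).astype(float);P=[]
    for r in range(5,175,8):
        row=g[r,285:350];d=np.where(row<0.72*np.percentile(row,85))[0]
        lab=np.split(d,np.where(np.diff(d)>1)[0]+1);lab=[l for l in lab if 14<len(l)<32]
        if lab:
            l=min(lab,key=lambda l:abs(l.mean()+285-314));P.append(ray("wrist",(285+l.mean(),r),.038,T)[:2])
    P=np.array(P);c=np.polyfit(P[:,0],P[:,1],1);e=np.polyval(c,P[:,0])-P[:,1]
    return np.degrees(np.arctan(c[0])),len(P),e.std()*1e3,P.mean(0)
def rot_track(A,B,ctr,r,rng,c=(.62,-.12),half=.07,s=3000):
    # best rotation (deg, + ccw seen from above) + shift taking patch of A to B
    i,j=[(ctr[k]-c[k]+half)*s for k in(0,1)];best=(-1,)
    h=int(r*s);m=int(.004*s)
    yy,xx=np.mgrid[-h:h,-h:h];mask=((yy**2+xx**2)<h*h).astype(np.uint8)*255
    for d in rng:
        # array axes (row=x,col=y): image y-right, x-down -> ccw world = ccw on screen
        M=cv2.getRotationMatrix2D((j,i),d,1);Ar=cv2.warpAffine(A,M,A.shape[1::-1])
        i0,j0=int(i),int(j)
        rr=cv2.matchTemplate(B[i0-h-m:i0+h+m,j0-h-m:j0+h+m],Ar[i0-h:i0+h,j0-h:j0+h],cv2.TM_CCOEFF_NORMED,mask=cv2.merge([mask]*3))
        _,v,_,l=cv2.minMaxLoc(rr);best=max(best,(v,d,(l[1]-m)/s*1e3,(l[0]-m)/s*1e3))
    return best
E
python3 - <<'E'
from ang import *
I=[cv2.imread(f"pics/w{k}.png") for k in(6,7)];TT=[np.load(f"T{k}.npy") for k in(6,7)]
for a,T in zip(I,TT):print("handle",handle_phi(a,T))
A,B=[topview(a,T,.041) for a,T in zip(I,TT)]
print("gland rot",rot_track(A,B,(.6323,-.1053),.0125,np.arange(-10,10.1,.5)))
j=np.radians(40.8);u=np.array([np.cos(j),np.sin(j)]);n=np.array([-u[1],u[0]]);G=np.array([.6323,-.1053])
g=np.arange(-20,-11,.1)/1000
for a,T in zip(I,TT):
  for side in(-1,1):
    L=[]
    for uu in np.arange(-.012,.0125,.002):
        t=side*np.arange(19,11,-.1)/1000;q=proj("wrist",np.array([[*(G+uu*u+k*n),.042] for k in t]),T).astype(np.float32)
        c=cv2.remap(a,q[:,0].reshape(1,-1),q[:,1].reshape(1,-1),cv2.INTER_LINEAR)[0].mean(1)
        d=np.gradient(cv2.GaussianBlur(c.reshape(1,-1).astype(np.float32),(0,0),2)[0]);L.append((uu*1e3,t[np.argmin(d)]*1e3))
    print(side,[(round(x),round(float(y),1)) for x,y in L])
E
```

```text
handle (np.float64(25.54369904492402), 22, np.float64(0.1161299530295929), array([ 0.5208, -0.1691]))
handle (np.float64(26.16536534660587), 22, np.float64(0.13151045386380036), array([ 0.5217, -0.168 ]))
gland rot (0.9827379584312439, np.float64(-1.0), 0.0, 0.0)
-1 [(-12, -16.3), (-10, -11.7), (-8, -16.1), (-6, -16.5), (-4, -16.4), (-2, -16.3), (0, -16.3), (2, -16.6), (4, -16.5), (6, -16.4), (8, -12.7), (10, -11.9), (12, -16.7)]
1 [(-12, 12.8), (-10, 14.2), (-8, 15.7), (-6, 15.3), (-4, 15.5), (-2, 15.7), (0, 12.4), (2, 14.0), (4, 12.9), (6, 11.6), (8, 11.4), (10, 16.3), (12, 13.7)]
-1 [(-12, -14.7), (-10, -14.8), (-8, -14.3), (-6, -14.7), (-4, -14.6), (-2, -15.0), (0, -15.0), (2, -14.8), (4, -14.7), (6, -14.6), (8, -14.5), (10, -14.3), (12, -14.8)]
1 [(-12, 13.1), (-10, 14.3), (-8, 14.5), (-6, 14.7), (-4, 14.9), (-2, 11.6), (0, 14.9), (2, 13.3), (4, 13.0), (6, 11.8), (8, 11.4), (10, 18.3), (12, 15.9)]
```

```bash
python3 -c "
from h import *
print(delta((.6527,-.0877,.14),220.8))"
```

```text
[-0.0647  0.0123  0.0757  0.0004 -0.0004 -0.2613]
```

Call:
carry_out(
  steps=[-0.065,0.012,0.02,0,0,-0.13,1,-0.065,0.012,0.045,0,0,-0.261,1,-0.065,0.012,0.065,0,0,-0.261,1,-0.065,0.012,0.0757,0,0,-0.261,1,-0.065,0.012,0.0757,0,0,-0.261,1,-0.065,0.012,0.0757,0,0,-0.261,1,-0.065,0.012,0.0757,0,0,-0.261,1],
)

```text
time_s: 17.2
eef_pos: [0.6547, -0.0891, 0.1436]
eef_rot: [0.002, -0.348, 0.938, -0.002]
wrist_force: [0.1, 0.1, -1.3]
opening: 1.002
grasp_force: 0.0
```

```bash
cat > prof.py <<'E'
from ang import *
def prof(a,T,z=.042,th=40.8,us=(-8,-6,-4,-2,0,2,4,6),G=(.6323,-.1053),step=.25):
    j=np.radians(th);u=np.array([np.cos(j),np.sin(j)]);n=np.array([-u[1],u[0]]);G=np.array(G)
    for k in us:
        t=np.arange(-18,18.01,step);q=proj("wrist",np.array([[*(G+k*1e-3*u+x*1e-3*n),z] for x in t]),T).astype(np.float32)
        c=cv2.remap(a,q[:,0].reshape(1,-1),q[:,1].reshape(1,-1),cv2.INTER_LINEAR)[0].astype(int);br=(c[:,2]-c[:,0])*100//(c.max(1)+1);g=c.sum(1)//3
        L=t<=-11.5;Rr=t>=11.5
        print(k,"L",*[f"{x}" for x in g[L]],"| sat",*br[L]);print("   R",*g[Rr][::-1],"| sat",*br[Rr][::-1])
E
python3 - <<'E'
from prof import *
T=tool();a=ctrl.camera("wrist")[...,::-1].copy();cv2.imwrite("pics/w8.png",a);np.save("T8.npy",T);print(T)
print("columns: 18.0 down to 11.5, step .25, both sides")
prof(a,T)
E
```

```text
[[-0.7581 -0.6522  0.0046  0.6547]
 [-0.6522  0.7581 -0.0019 -0.0891]
 [-0.0023 -0.0044 -1.      0.1436]
 [ 0.      0.      0.      1.    ]]
columns: 18.0 down to 11.5, step .25, both sides
-8 L 107 104 106 106 104 103 104 105 106 106 108 113 104 86 61 38 38 48 75 89 95 89 80 63 47 35 32 | sat -4 -5 -5 -5 -5 -4 -3 -2 -3 -1 -1 -4 -5 -6 -8 -12 -3 2 1 1 2 3 4 17 34 56 68
   R 101 99 98 97 98 99 100 100 99 99 100 99 97 87 66 35 24 28 41 55 75 90 94 88 75 49 27 | sat -2 -2 -3 -4 -4 -3 -4 -4 -6 -5 -3 -3 -3 -4 -3 -9 -8 -7 2 5 0 -3 0 2 3 31 78
-6 L 108 107 105 103 103 104 106 105 106 110 110 107 87 64 46 34 35 40 48 44 36 30 27 32 41 54 58 | sat -2 -2 -3 -3 -5 -3 -3 -4 -4 -3 -3 -3 -5 -6 -3 0 -11 -3 20 37 60 65 71 74 70 65 65
   R 100 100 101 101 100 99 96 96 97 100 103 105 101 87 61 29 29 36 34 34 37 39 40 53 67 73 78 | sat -4 -4 -5 -5 -3 -2 -4 -3 -2 -2 -3 -2 -2 -4 -2 6 0 -8 8 25 36 51 70 67 64 64 63
-4 L 109 108 108 106 104 95 87 81 78 76 79 83 69 55 41 33 30 32 36 42 48 55 58 58 57 56 50 | sat -3 -3 -2 -3 -4 -4 -4 -4 -4 -4 -4 -3 -5 -4 -9 5 31 53 67 69 69 65 65 66 62 57 58
   R 100 100 101 
[... 1212 characters left out ...]
0 61
4 L 76 73 76 80 79 79 78 79 81 80 78 80 82 63 45 35 35 51 74 101 97 86 69 56 57 58 60 | sat -4 -4 -3 -3 -4 -5 -4 -3 -2 -3 -3 0 1 -2 -5 -3 -3 -4 -4 -2 5 15 41 64 65 65 62
   R 99 100 101 100 99 98 98 98 99 101 105 104 97 70 34 32 32 31 37 57 72 83 82 77 79 80 78 | sat -4 -4 -3 -4 -4 -4 -3 -4 -4 -4 -1 -2 -4 -3 2 -9 -17 -17 5 36 49 57 61 65 63 61 62
6 L 82 83 80 78 78 78 79 79 78 79 80 84 83 65 46 27 32 53 75 98 103 104 91 78 64 58 56 | sat -3 0 -3 -4 -7 -7 -4 -2 -2 -2 -4 -3 -4 -3 -2 3 5 5 1 0 -2 -2 8 23 46 59 62
   R 105 102 101 100 100 100 98 97 98 100 102 100 97 67 41 37 33 32 45 69 90 110 98 85 77 72 73 | sat -3 -3 -3 -3 -3 -3 -3 -3 -2 -3 -4 -4 -4 -5 -5 -6 -3 -3 -3 0 2 2 21 41 55 65 63
```

The edge profile shows corners, not flats, facing the jaws: my flat angle was off by 30 deg (true flats at about 10.8 deg). I'll roll the worm back, lift, and re-seat the wrench turned by -30 deg. First back off the worm.

```bash
python3 -c "
from h import *
T=tool();print(delta((.6063,-.1217,.13),220.8,T))
print(np.degrees(R.from_matrix(T[:3,:3].T@pose((0,0,0),220.8)[:3,:3]).as_rotvec()))"
```

```text
[ 0.0581  0.0069  0.0135 -0.0045  0.0023 -0.0016]
[-0.2605  0.1342 -0.0893]
```

Call:
carry_out(
  steps=[0.02,0.007,-0.01,0,0,0,0.5,0.04,0.007,-0.01,0,0,0,0,0.058,0.007,-0.005,0,0,0,0,0.058,0.007,0,0,0,0,0,0.058,0.007,0.013,-0.003,0.002,-0.002,0,0.058,0.007,0.013,-0.004,0.002,-0.002,0,0.058,0.007,0.013,-0.004,0.002,-0.002,0,0.058,0.007,0.013,-0.004,0.002,-0.002,0],
)

```text
time_s: 18.05
eef_pos: [0.6061, -0.1206, 0.1289]
eef_rot: [-0.001, -0.349, 0.937, 0.001]
wrist_force: [-0.4, 0.3, 0.2]
opening: -0.001
grasp_force: 0.0
```

Call:
carry_out(
  steps=[0,0,0.006,0,0,0,0,0,0,0.011,0,0,0,0,0,0,0.0138,0,0,0,0,0,0,0.0138,0,0,0,0,0.003,0,0.0138,0,0,0,0,0.006,0,0.0138,0,0,0,0,0.009,0,0.0138,0,0,0,0],
)

```text
time_s: 18.75
eef_pos: [0.5999, -0.1262, 0.1166]
eef_rot: [0.001, -0.349, 0.937, 0.0]
wrist_force: [0.7, 4.3, 8.3]
opening: -0.002
grasp_force: 4.6
```

Call:
carry_out(
  steps=[0.003,0,0,0,0,0,0,0.006,0,0,0,0,0,0,0.008,0,0,0,0,0,0,0.008,0,-0.006,0,0,0,0,0,0,-0.006,0,0,0,0,-0.009,0,-0.006,0,0,0,0,-0.009,0,-0.006,0,0,0,0,-0.009,0,-0.001,0,0,0,0,-0.009,0,0,0,0,0,0,-0.006,0,0,0,0,0,0,-0.003,0,0,0,0,0,0,0,0,0,0,0,0,0],
)

```text
time_s: 19.95
eef_pos: [0.6001, -0.1261, 0.1166]
eef_rot: [0.001, -0.349, 0.937, 0.0]
wrist_force: [1.4, 5.7, 10.7]
opening: -0.003
grasp_force: 5.1
```

Call:
carry_out(
  steps=[0.003,0,0,0,0,0,0,0.006,0,0,0,0,0,0,0.008,0,0,0,0,0,0,0.008,0,-0.006,0,0,0,0,0.008,0,-0.03,0,0,0,0],
)

```text
time_s: 20.45
eef_pos: [0.5906, -0.1314, 0.1423]
eef_rot: [-0.003, -0.349, 0.937, 0.003]
wrist_force: [-0.6, 0.4, -0.3]
opening: 0.0
grasp_force: 0.0
```

```bash
python3 -c "
from h import *
print(delta((.5998,-.1294,.2188),205.8))"
```

```text
[-0.008  -0.0039 -0.0765  0.0068 -0.005   0.2628]
```

Call:
carry_out(
  steps=[-0.008,-0.004,-0.04,0,0,0.13,0.5,-0.008,-0.004,-0.0765,0.003,-0.002,0.262,1,-0.008,-0.004,-0.0765,0.003,-0.002,0.262,1,-0.008,-0.004,-0.0765,0.003,-0.002,0.262,1,-0.008,-0.004,-0.0765,0.003,-0.002,0.262,1,-0.008,-0.004,-0.0765,0.003,-0.002,0.262,1],
)

```text
time_s: 21.05
eef_pos: [0.6006, -0.1297, 0.2197]
eef_rot: [-0.001, -0.224, 0.975, 0.0]
wrist_force: [-1.1, -0.7, -0.7]
opening: 0.993
grasp_force: 0.0
```

```bash
python3 - <<'E'
from ang import *
T=tool();a=ctrl.camera("wrist")[...,::-1].copy();cv2.imwrite("pics/w9.png",a);np.save("T9.npy",T);print(T)
T6=np.load("T6.npy");a6=cv2.imread("pics/w6.png");print("handle",handle_phi(a6,T6),handle_phi(a,T))
A=topview(a6,T6,.042);B=topview(a,T,.042)
j=np.radians(40.8);u=np.array([np.cos(j),np.sin(j)]);n=np.array([-u[1],u[0]])
def w6(x,y):return ray("wrist",(200+x/3.3,150+y/3),.042,T6)[:2]
for nm,p,hw in(("slide",(520,360),.010),("slide tip",(525,440),.008),("neck",(345,150),.012),("worm",(383,270),.009),("gland",(422,440),.012)):
    d,v=patch_track(A,B,w6(*p),hw);print(nm,"xy",d,"u %.1f n %.1f mm"%(d@u,d@n),"score %.2f"%v)
print("gland rot",rot_track(A,B,(.6323,-.1053),.0125,np.arange(-12,12.1,.5)))
for im,TT in((a6,T6),(a,T)):
  for side in(-1,1):
    L=[]
    for uu in np.arange(-.008,.0081,.002):
        t=side*np.arange(19,13,-.1)/1000;q=proj("wrist",np.array([[*(np.array([.6323,-.1053])+uu*u+k*n),.042] for k in t]),TT).astype(np.float32)
        c=cv2.remap(im,q[:,0].reshape(1,-1),q[:,1].reshape(1,-1),cv2.INTER_LINEAR)[0].mean(1)
        d=np.gradient(cv2.GaussianBlur(c.reshape(1,-1).astype(np.float32),(0,0),2)[0]);L.append(t[np.argmin(d)]*1e3)
    print(side,np.round(L,1))
E
```

```text
[[-0.8997 -0.4364 -0.0017  0.6006]
 [-0.4364  0.8997  0.0005 -0.1297]
 [ 0.0013  0.0011 -1.      0.2197]
 [ 0.      0.      0.      1.    ]]
handle (np.float64(25.543720728689532), 22, np.float64(0.11612989070295748), array([ 0.5208, -0.1691])) (np.float64(25.894144600646907), 22, np.float64(0.1378887366530637), array([ 0.5212, -0.1685]))
slide xy [0. 0.] u 0.0 n 0.0 mm score 0.91
slide tip xy [-0.6667  1.3333] u 0.4 n 1.4 mm score 0.86
neck xy [-0.3333  0.6667] u 0.2 n 0.7 mm score 0.97
worm xy [-1.3333  0.    ] u -1.0 n 0.9 mm score 0.81
gland xy [0. 0.] u 0.0 n 0.0 mm score 0.97
gland rot (0.9826046824455261, np.float64(0.5), 0.0, 0.0)
-1 [-16.1 -16.5 -16.4 -16.3 -16.3 -16.6 -16.5 -16.4 -16.4]
1 [15.7 15.3 15.5 15.7 14.4 14.  13.5 17.8 18.6]
-1 [-15.1 -15.1 -15.3 -15.3 -15.7 -15.1 -15.3 -15.3 -15.2]
1 [15.2 15.6 15.4 15.4 14.8 13.7 13.6 15.5 15.5]
```

```bash
python3 -c "
from h import *
print(delta((.5603,-.1488,.1195),206.1))"
```

```text
[ 0.0446  0.0004  0.1004  0.0009 -0.0011 -0.004 ]
```

Call:
carry_out(
  steps=[0.02,0,0.03,0,0,0,0.6,0.0446,0,0.06,0,0,-0.004,0.6,0.0446,0,0.085,0,0,-0.004,0.6,0.0446,0,0.1,0,0,-0.004,0.6,0.0446,0,0.1,0,0,-0.004,0.6,0.0446,0,0.1,0,0,-0.004,0.6,0.0446,0,0.1,0,0,-0.004,0.6],
)

```text
time_s: 21.8
eef_pos: [0.5628, -0.1497, 0.123]
eef_rot: [0.002, -0.226, 0.974, -0.001]
wrist_force: [0.1, -0.1, -0.4]
opening: 0.602
grasp_force: 0.0
```

```bash
python3 -c "
from h import *
print(delta((.5603,-.1488,.1005),206.1))"
```

```text
[ 0.0019  0.002   0.0225 -0.0034  0.0026  0.0002]
```

Call:
carry_out(
  steps=[0,0,0.01,0,0,0,0.6,0,0,0.019,0,0,0,0.6,0,0,0.019,0,0,0,0.6,0,0,0.019,0,0,0,0.6],
)

```text
time_s: 22.2
eef_pos: [0.5613, -0.1493, 0.1021]
eef_rot: [0.0, -0.226, 0.974, -0.0]
wrist_force: [0.4, -0.1, 0.0]
opening: 0.597
grasp_force: 0.0
```

Call:
carry_out(
  steps=[0.0007,0.0005,0.001,0,0,0,0,0.0007,0.0005,0.001,0,0,0,0,0.0007,0.0005,0.001,0,0,0,0,0.0007,0.0005,0.001,0,0,0,0,0.0007,0.0005,0.001,0,0,0,0,0.0007,0.0005,0.001,0,0,0,0,0.0007,0.0005,0.001,0,0,0,0,0.0007,0.0005,-0.004,0,0,0,0,0.0007,0.0005,-0.012,0,0,0,0,0.0007,0.0005,-0.02,0,0,0,0],
)

```text
time_s: 23.2
eef_pos: [0.5603, -0.1491, 0.1225]
eef_rot: [0.0, -0.226, 0.974, -0.0]
wrist_force: [-0.8, 0.2, -4.7]
opening: 0.249
grasp_force: 59.3
```

Call:
carry_out(
  steps=[0,0,-0.015,0,0,0,0,0,0,-0.03,0,0,0,0,0,0,-0.035,0,0,0,0,0,0,-0.035,0,0,0,0,0,0,-0.035,0,0,0,0],
)

```text
time_s: 23.7
eef_pos: [0.5606, -0.1492, 0.1576]
eef_rot: [0.001, -0.226, 0.974, -0.001]
wrist_force: [0.4, 0.8, -4.9]
opening: 0.249
grasp_force: 59.3
```

```bash
python3 -c "
from h import *
print(tool());print(delta((.5474,-.1084,.155),175.8))"
```

```text
[[-0.8981 -0.4397  0.0015  0.5606]
 [-0.4397  0.8981 -0.0008 -0.1492]
 [-0.001  -0.0014 -1.      0.1576]
 [ 0.      0.      0.      1.    ]]
[-0.0061  0.0424  0.0026 -0.0011  0.0014  0.5286]
```

Call:
carry_out(
  steps=[-0.001,0.01,0,0,0,0.13,0,-0.003,0.02,0,0,0,0.26,0,-0.005,0.032,0,0,0,0.39,0,-0.006,0.0424,0.002,-0.001,0.001,0.529,0,-0.006,0.0424,0.002,-0.001,0.001,0.529,0,-0.006,0.0424,0.002,-0.001,0.001,0.529,0,-0.006,0.0424,0.002,-0.001,0.001,0.529,0],
)

```text
time_s: 24.4
eef_pos: [0.5476, -0.1091, 0.1554]
eef_rot: [0.0, 0.036, 0.999, -0.0]
wrist_force: [0.2, 1.1, -4.9]
opening: 0.251
grasp_force: 59.4
```

```bash
python3 - <<'E'
from ov import *
T=tool();np.save("T10.npy",T);print(T,delta((.5474,-.1084,.1287),175.8))
b=ctrl.camera("scene")[...,::-1].copy();cv2.imwrite("pics/s10.png",b)
# numeric check: edge of jaw faces against the model in the scene picture: mean gray 1.5px either side of model fixed/sliding top face edges, for lateral shifts
g=cv2.cvtColor(b,cv2.COLOR_BGR2GRAY).astype(np.float32)
phi=np.degrees(np.arctan2(-T[1,0],-T[0,0]));N=T[:2,3];u0=T[2,3]-.0766
j=np.radians(phi+15);uu=np.array([np.cos(j),np.sin(j)]);n=np.array([-uu[1],uu[0]])
M=wrench_pts(N,phi,u0)[1]
for k in(-5,0,5,10):
    t=np.arange(-24,28,1.);q=proj("scene",[[*(M+k*1e-3*uu+x*1e-3*n),u0+.016] for x in t]).astype(np.float32)
    print(k,*[f"{int(x)}:{int(v)}" for x,v in zip(t,cv2.remap(g,q[:,0].reshape(1,-1),q[:,1].reshape(1,-1),cv2.INTER_LINEAR)[0])])
E
```

```text
[[-0.9975  0.0712  0.0003  0.5476]
 [ 0.0712  0.9975 -0.0002 -0.1091]
 [-0.0004 -0.0002 -1.      0.1554]
 [ 0.      0.      0.      1.    ]] [ 0.0003  0.0007  0.0267 -0.0002  0.0004  0.002 ]
-5 -24:114 -23:114 -22:115 -21:115 -20:115 -19:115 -18:115 -17:116 -16:116 -15:115 -14:112 -13:109 -12:103 -11:97 -10:93 -9:91 -8:92 -7:92 -6:91 -5:92 -4:92 -3:93 -2:94 -1:95 0:95 1:95 2:95 3:98 4:99 5:99 6:98 7:97 8:101 9:103 10:102 11:102 12:103 13:105 14:106 15:105 16:104 17:104 18:105 19:107 20:110 21:113 22:114 23:115 24:116 25:116 26:117 27:118
0 -24:114 -23:114 -22:115 -21:116 -20:116 -19:115 -18:115 -17:115 -16:115 -15:116 -14:117 -13:113 -12:103 -11:96 -10:92 -9:92 -8:92 -7:92 -6:92 -5:92 -4:92 -3:92 -2:92 -1:94 0:98 1:107 2:129 3:156 4:184 5:196 6:201 7:195 8:191 9:192 10:198 11:197 12:194 13:191 14:194 15:202 16:191 17:183 18:174 19:155 20:132 21:121 22:118 23:116 24:116 25:116 26:116 27:116
5 -24:115 -23:115 -22:116 -21:116 -20:116 -19:116 -18:116 -17:116 -16:116 -15:115 -14:111 -13:104 -12:99 -11:94 -10:91 -9:92 -8:92 -7:92 -6:92 -5:92 -4:91 -3:91 -2:91 -1:92 0:98 1:108 2:119 3:130 4:154 5:186 6:207 7:210 8:208 9:208 10:207 11:207 12:208 13:208 14:208 15:207 16:206 17:205 18:202 19:197 20:177 21:150 22:129 23:119 24:116 25:116 26:117 27:117
10 -24:127 -23:124 -22:118 -21:116 -20:116 -19:116 -18:116 -17:116 -16:115 -15:114 -14:113 -13:110 -12:101 -11:93 -10:92 -9:92 -8:92 -7:92 -6:92 -5:91 -4:91 -3:90 -2:91 -1:92 0:95 1:108 2:132 3:165 4:188 5:204 6:210 7:208 8:207 9:207 10:207 11:207 12:208 13:208 14:209 15:209 16:208 17:207 18:199 19:183 20:160 21:138 22:121 23:117 24:117 25:117 26:117 27:117
```

Scene profile gives jaw edges at -12.4 and +20 mm (opening about 32 mm), gland well within the gap; descend.

Call:
carry_out(
  steps=[0,0,0.01,0,0,0.002,0,0,0,0.02,0,0,0.002,0,0,0,0.027,0,0,0.002,0,0,0,0.027,0,0,0.002,0,0,0,0.032,0,0,0.002,0,0,0,0.036,0,0,0.002,0,0,0,0.039,0,0,0.002,0,0,0,0.042,0,0,0.002,0],
)

```text
time_s: 25.25
eef_pos: [0.5475, -0.1086, 0.1134]
eef_rot: [0.0, 0.038, 0.999, -0.0]
wrist_force: [0.0, -0.6, -4.2]
opening: 0.251
grasp_force: 59.4
```

Call:
carry_out(
  steps=[0,0,0.003,0,0,0,0,0,0,0.006,0,0,0,0,0,0,0.009,0,0,0,0,0,0,0.01,0,0,0,0,0,0,0.01,0,0,0,0],
)

```text
time_s: 25.75
eef_pos: [0.5473, -0.1085, 0.1033]
eef_rot: [-0.0, 0.038, 0.999, 0.0]
wrist_force: [0.0, 0.1, -6.2]
opening: 0.246
grasp_force: 59.4
```

Call:
carry_out(
  steps=[0,0,0.001,0,0,0,0,0,0,0.002,0,0,0,0,0,0,0.0025,0,0,0,0,0,0,0.0025,0,0,0,0],
)

```text
time_s: 26.15
eef_pos: [0.5477, -0.1087, 0.1024]
eef_rot: [0.0, 0.038, 0.999, -0.0]
wrist_force: [-4.2, 1.2, 7.0]
opening: 0.246
grasp_force: 60.8
```

Call:
carry_out(
  steps=[0,0,0,0,0,0,0.4,0,0,0,0,0,0,0.5,0,0,0,0,0,0,0.5,0,0,0,0,0,0,0.5,0,0,-0.02,0,0,0,0.5,0,0,-0.045,0,0,0,0.7,0,0,-0.045,0,0,0,1],
)

```text
time_s: 26.85
eef_pos: [0.5496, -0.1094, 0.1493]
eef_rot: [0.003, 0.038, 0.999, -0.001]
wrist_force: [-0.5, 0.4, 0.7]
opening: 0.826
grasp_force: 0.0
```

```bash
python3 -c "
from h import *
print(delta((.6588,-.1003,.14),190.8))"
```

```text
[-0.1081  0.0174  0.01   -0.0029  0.006  -0.2642]
```

Call:
carry_out(
  steps=[-0.04,0.006,0,0,0,-0.09,1,-0.08,0.012,0,0,0,-0.18,1,-0.107,0.0174,0.006,0,0.001,-0.264,1,-0.107,0.0174,0.008,0,0.001,-0.264,1,-0.107,0.0174,0.008,0,0.001,-0.264,1,-0.107,0.0174,0.008,0,0.001,-0.264,1,-0.107,0.0174,0.008,0,0.001,-0.264,1],
)

```text
time_s: 27.55
eef_pos: [0.6546, -0.0994, 0.138]
eef_rot: [-0.001, -0.094, 0.996, 0.0]
wrist_force: [0.6, -0.6, -0.7]
opening: 1.001
grasp_force: 0.0
```

```bash
python3 - <<'E'
from prof import *
T=tool();a=ctrl.camera("wrist")[...,::-1].copy();cv2.imwrite("pics/w11.png",a);np.save("T11.npy",T);print(T[:3,3])
prof(a,T,th=10.8,us=(-12,-8,-6,-4,-2,0,2,4,6,8))
E
```

```text
[ 0.6546 -0.0994  0.138 ]
-12 L 106 107 105 90 69 58 48 39 40 49 65 83 88 91 89 89 88 89 91 92 92 90 84 78 68 58 48 | sat -1 -2 -3 -5 -5 -4 -2 0 0 -4 -2 1 1 0 0 1 3 2 1 1 2 2 3 6 15 27 42
   R 93 93 93 92 91 89 89 89 91 93 88 73 37 25 28 35 46 67 83 94 91 84 76 65 50 41 35 | sat -6 -6 -4 -4 -3 -4 -5 -6 -5 -3 -3 -3 -8 -8 -7 -3 0 0 1 2 2 2 9 19 34 46 59
-8 L 102 103 101 82 65 49 47 50 56 64 79 86 89 89 88 88 88 89 81 69 69 73 82 87 89 89 89 | sat -2 -4 -5 -4 -3 -6 -5 -2 -4 -5 -2 1 0 2 5 2 0 -5 1 10 40 57 60 61 63 61 59
   R 91 92 92 92 91 89 89 90 92 92 87 66 38 34 33 38 45 55 65 72 72 74 78 78 76 77 77 | sat -5 -6 -6 -2 0 -2 -3 -5 -4 -5 -6 -6 -8 -6 -12 -10 0 15 31 43 58 64 61 62 65 65 64
-6 L 100 103 95 77 60 45 49 48 36 48 77 86 92 91 89 87 87 89 78 70 67 71 80 82 83 86 87 | sat -1 -3 -5 -5 -5 -5 -4 -6 -3 0 0 1 2 2 1 2 1 -3 1 12 42 56 61 62 63 60 60
   R 92 92 92 92 89 86 87 89 90 89 86 65 43 33 29 35 48 66 73 77 73 74 79 77 74 78 80 | sat -3 -6 -6 -4 -4 -5 -3 -3 -4 -6 -6 -6 -3 -9 -10 -8 -2 2 16 32 57 65 63 65 67 62 60
-4 L 101 108 96 80 61 49 51 47 38 56 76 86 91 89 88 86 89 89 80 7
[... 1631 characters left out ...]
 65 65
6 L 107 108 102 84 61 39 36 37 41 54 81 96 102 100 97 98 99 101 93 80 64 50 46 42 38 37 37 | sat -2 -3 -3 -4 -7 -12 -13 -10 -5 0 1 1 0 0 0 -1 0 -2 4 16 39 65 67 68 70 69 70
   R 71 71 72 69 68 68 69 69 71 73 68 60 48 41 41 48 58 69 78 75 76 83 76 61 63 65 65 | sat -5 -5 -7 -6 -5 -6 -6 -5 -5 -4 -5 -4 2 2 0 -2 -7 4 16 46 62 64 66 68 65 63 61
8 L 109 113 101 80 59 39 31 28 31 56 97 110 117 114 111 111 111 110 111 112 112 113 114 109 101 80 54 | sat -5 -4 -4 -4 -5 -8 -7 0 3 0 -1 0 0 1 0 -1 0 0 0 -2 -1 -1 0 0 4 15 36
   R 70 71 71 68 67 71 71 70 70 69 67 61 46 39 37 47 59 78 95 107 112 111 107 102 92 81 66 | sat -5 -3 -2 0 -2 -5 -3 -3 -3 -2 -6 -5 -3 -3 -10 -5 -4 -2 0 -1 -1 -2 -2 0 10 24 52
```

Flats now run straight along the jaws (brass edge constant at ±13.1 for all u; jaws at -17.1 and +15.1). Now to the worm.

```bash
python3 -c "
from h import *
print(delta((.5854,-.1129,.13),190.8))"
```

```text
[ 0.0707 -0.0002  0.0083  0.0001 -0.0008 -0.0012]
```

Call:
carry_out(
  steps=[0.02,0,-0.01,0,0,0,0.5,0.04,0,-0.01,0,0,0,0,0.06,0,-0.01,0,0,0,0,0.0705,0,-0.005,0,0,0,0,0.0705,0,0.008,0,0,0,0,0.0705,0,0.008,0,0,0,0,0.0705,0,0.008,0,0,0,0,0.0705,0,0.008,0,0,0,0],
)

```text
time_s: 28.4
eef_pos: [0.5869, -0.1125, 0.13]
eef_rot: [-0.0, -0.094, 0.996, -0.0]
wrist_force: [-0.3, -0.7, 0.3]
opening: -0.002
grasp_force: 0.0
```

Call:
carry_out(
  steps=[0.0015,0,0.006,0,0,0,0,0.0015,0,0.011,0,0,0,0,0.0015,0,0.0145,0,0,0,0,0.0015,0,0.0145,0,0,0,0,-0.001,0,0.0145,0,0,0,0,-0.004,0,0.0145,0,0,0,0,-0.007,0,0.0145,0,0,0,0],
)

```text
time_s: 29.1
eef_pos: [0.5932, -0.1111, 0.1168]
eef_rot: [-0.001, -0.094, 0.996, 0.0]
wrist_force: [-5.4, 2.1, 11.9]
opening: -0.003
grasp_force: 5.9
```

Rolling at about 12 N. Finish this stroke and do more.

Call:
carry_out(
  steps=[-0.003,0,0,0,0,0,0,-0.006,0,0,0,0,0,0,-0.008,0,0,0,0,0,0,-0.008,0,-0.006,0,0,0,0,0,0,-0.006,0,0,0,0,0.009,0,-0.006,0,0,0,0,0.009,0,-0.006,0,0,0,0,0.009,0,-0.001,0,0,0,0,0.009,0,0,0,0,0,0,0.006,0,0,0,0,0,0,0.003,0,0,0,0,0,0,0,0,0,0,0,0,0],
)

```text
time_s: 30.3
eef_pos: [0.5931, -0.1112, 0.1168]
eef_rot: [-0.001, -0.094, 0.996, 0.0]
wrist_force: [-6.2, 1.4, 14.0]
opening: -0.001
grasp_force: 6.9
```

Call:
carry_out(
  steps=[-0.003,0,0,0,0,0,0,-0.006,0,0,0,0,0,0,-0.008,0,0,0,0,0,0,-0.008,0,-0.006,0,0,0,0,0,0,-0.006,0,0,0,0,0.009,0,-0.006,0,0,0,0,0.009,0,-0.006,0,0,0,0,0.009,0,-0.001,0,0,0,0,0.009,0,0,0,0,0,0,0.006,0,0,0,0,0,0,0.003,0,0,0,0,0,0,0,0,0,0,0,0,0],
)

```text
time_s: 31.5
eef_pos: [0.593, -0.1112, 0.1167]
eef_rot: [-0.001, -0.094, 0.996, 0.0]
wrist_force: [-8.1, 1.9, 13.4]
opening: -0.0
grasp_force: 7.0
```

Call:
carry_out(
  steps=[-0.003,0,0,0,0,0,0,-0.006,0,0,0,0,0,0,-0.008,0,0,0,0,0,0,-0.008,0,-0.006,0,0,0,0,0,0,-0.006,0,0,0,0,0.009,0,-0.006,0,0,0,0,0.009,0,-0.006,0,0,0,0,0.009,0,-0.001,0,0,0,0,0.009,0,0,0,0,0,0,0.006,0,0,0,0,0,0,0.003,0,0,0,0,0,0,0,0,0,0,0,0,0],
)

```text
time_s: 32.7
eef_pos: [0.5929, -0.1113, 0.1167]
eef_rot: [-0.001, -0.094, 0.996, 0.0]
wrist_force: [-7.4, 1.7, 14.3]
opening: -0.001
grasp_force: 7.2
```

Call:
carry_out(
  steps=[-0.003,0,0,0,0,0,0,-0.006,0,0,0,0,0,0,-0.008,0,0,0,0,0,0,-0.008,0,-0.006,0,0,0,0,0,0,-0.006,0,0,0,0,0.009,0,-0.006,0,0,0,0,0.009,0,-0.006,0,0,0,0,0.009,0,-0.001,0,0,0,0,0.009,0,0,0,0,0,0,0.006,0,0,0,0,0,0,0.003,0,0,0,0,0,0,0,0,0,0,0,0,0],
)

```text
time_s: 33.9
eef_pos: [0.5923, -0.1115, 0.1166]
eef_rot: [-0.002, -0.094, 0.996, -0.0]
wrist_force: [-12.2, -1.4, 17.8]
opening: 0.005
grasp_force: 8.5
```

Call:
carry_out(
  steps=[-0.003,0,0,0,0,0,0,-0.006,0,0,0,0,0,0,-0.008,0,0,0,0,0,0,-0.008,0,-0.006,0,0,0,0,0,0,-0.006,0,0,0,0,0.009,0,-0.006,0,0,0,0,0.009,0,-0.006,0,0,0,0,0.009,0,-0.001,0,0,0,0,0.009,0,0,0,0,0,0,0.006,0,0,0,0,0,0,0.003,0,0,0,0,0,0,0,0,0,0,0,0,0],
)

```text
time_s: 35.1
eef_pos: [0.5923, -0.1115, 0.1166]
eef_rot: [-0.002, -0.094, 0.996, -0.0]
wrist_force: [-13.0, 0.3, 17.0]
opening: -0.002
grasp_force: 8.6
```

Call:
carry_out(
  steps=[0,0,-0.015,0,0,0,0,-0.02,0,-0.03,0,0,0,0,-0.045,0,-0.03,0,0,0,0.5,-0.063,0,-0.028,0,0,0,1,-0.063,0,-0.023,0,0,0,1,-0.063,0,-0.023,0,0,0,1,-0.063,0,-0.023,0,0,0,1],
)

```text
time_s: 35.8
eef_pos: [0.6538, -0.0993, 0.1377]
eef_rot: [-0.001, -0.094, 0.996, 0.0]
wrist_force: [-0.5, 0.3, -0.7]
opening: 0.849
grasp_force: 0.0
```

```bash
python3 - <<'E'
from prof import *
T=tool();a=ctrl.camera("wrist")[...,::-1].copy();cv2.imwrite("pics/w12.png",a);np.save("T12.npy",T);print(T[:3,3])
prof(a,T,th=10.8,us=(-8,-5,-2,1,4,7))
A=topview(cv2.imread("pics/w11.png"),np.load("T11.npy"),.041);B=topview(a,T,.041)
print("gland rot",rot_track(A,B,(.6323,-.1053),.0125,np.arange(-10,10.1,.5)))
E
```

```text
[ 0.6538 -0.0993  0.1377]
-8 L 100 101 101 100 99 97 99 99 98 98 98 98 98 99 100 101 105 103 83 68 56 67 83 90 93 89 89 | sat -2 -3 -4 -3 -4 -5 -4 -4 -4 -4 -4 -3 -3 -3 -3 -4 -5 -6 -7 14 57 64 63 58 57 60 60
   R 91 91 90 92 94 93 92 92 91 89 92 94 91 90 91 94 95 91 80 59 65 84 82 79 78 77 76 | sat -3 -5 -4 -4 -3 -5 -5 -4 -6 -7 -5 -3 -5 -5 -4 -5 -6 -5 7 39 55 59 62 64 62 62 62
-5 L 100 100 100 100 100 99 99 101 101 99 97 97 98 100 101 102 104 97 81 68 59 71 80 85 87 86 86 | sat -3 -3 -3 -3 -4 -3 -3 -3 -1 -3 -3 -4 -2 -1 -3 -4 -5 -6 -10 13 41 59 65 62 60 60 60
   R 93 93 94 94 94 93 93 92 91 90 92 93 92 91 91 94 95 88 75 57 65 75 77 79 81 77 72 | sat -4 -4 -4 -5 -5 -7 -7 -4 -4 -4 -3 -3 -3 -4 -5 -6 -7 -8 7 40 58 67 63 60 60 62 63
-2 L 100 101 100 100 100 102 102 98 98 100 101 100 88 76 66 66 72 69 64 51 48 53 50 43 39 39 48 | sat -1 -2 -1 -2 -3 -2 -2 -3 -2 -1 -2 -3 -3 -2 1 0 -2 -6 -9 0 33 64 70 70 71 71 64
   R 92 91 91 92 93 93 92 91 92 91 90 89 89 91 92 92 90 87 69 53 69 78 78 74 68 70 73 | sat -4 -6 -7 -5 -3 -2 -5 -6 -4 -4 -5 -4 -4 -4 -3 -3 -6 -11 5 36 57 63 62 62 63 67 69
1 L 107 107
[... 409 characters left out ...]
4 62 50 42 42 42 40 41 43 | sat -3 -4 -5 -5 -4 -4 -4 -3 -4 -3 -3 -3 -4 -4 -3 -3 -3 -4 -6 -5 27 54 66 73 75 73 68
   R 72 80 92 101 102 100 95 93 93 91 90 90 90 91 93 94 88 78 58 54 62 65 67 70 71 72 71 | sat -5 -5 -6 -5 -5 -4 -4 -4 -3 -5 -6 -5 -4 -2 -3 -3 -7 -4 18 46 66 69 70 66 63 62 62
7 L 106 106 106 107 110 105 92 83 76 76 76 77 77 76 77 79 81 81 73 64 53 46 42 41 40 40 41 | sat -5 -4 -4 -3 -4 -3 -3 -3 -3 -4 -5 -3 0 -3 -2 -2 -4 -6 -6 -2 10 30 53 62 66 66 65
   R 71 73 75 74 72 72 72 70 68 68 72 81 91 101 103 102 96 79 52 45 46 59 68 67 66 65 64 | sat -5 -4 -4 -3 -5 -3 -2 -3 -3 -5 -3 -3 -4 -3 -2 -3 -6 -7 -2 30 59 59 60 61 63 64 64
gland rot (0.9828187823295593, np.float64(-0.5), 0.0, 0.0)
```

Snug on both flats along the whole face; the gland has not turned. Now to the handle end.

```bash
python3 -c "
from h import *
print(delta((.4572,-.0998,.13),175.8))"
```

```text
[ 0.1934  0.0364  0.0084  0.0004 -0.0021  0.2612]
```

Call:
carry_out(
  steps=[0.03,0.005,-0.03,0,0,0.05,1,0.07,0.012,-0.03,0,0,0.1,1,0.11,0.02,-0.03,0,0,0.16,1,0.15,0.028,-0.03,0,0,0.22,0.8,0.1934,0.0364,-0.02,0,-0.001,0.261,0.6,0.1934,0.0364,0.008,0,-0.001,0.261,0.6,0.1934,0.0364,0.008,0,-0.001,0.261,0.6,0.1934,0.0364,0.008,0,-0.001,0.261,0.6,0.1934,0.0364,0.008,0,-0.001,0.261,0.6],
)

```text
time_s: 36.75
eef_pos: [0.4596, -0.1005, 0.1319]
eef_rot: [0.001, 0.036, 0.999, -0.0]
wrist_force: [-0.3, -0.6, 0.7]
opening: 0.603
grasp_force: 0.0
```

```bash
python3 - <<'E'
from ang import *
print(delta((.4572,-.0998,.1015),175.8))
T=tool();a=ctrl.camera("wrist")[...,::-1].copy();cv2.imwrite("pics/w13.png",a);np.save("T13.npy",T)
g=cv2.cvtColor(a,cv2.COLOR_BGR2GRAY)
for r in(60,150,230):
    print(r,*g[r,230:420:4], ray("wrist",(230,r),.039,T)[:2],ray("wrist",(418,r),.039,T)[:2])
print(proj("wrist",[(.40,-.0956,.039),(.43,-.0978,.039)],T))
E
```

```text
[ 0.0025  0.0005  0.0304 -0.0008  0.0024  0.0007]
60 66 70 67 70 71 93 94 93 93 95 92 94 97 96 99 93 93 96 98 96 98 95 93 95 98 93 92 96 97 100 97 92 96 93 76 92 62 66 62 64 63 64 67 62 68 66 60 62 [ 0.3628 -0.1254] [ 0.368  -0.0562]
150 88 86 91 81 81 84 85 83 82 84 85 86 82 81 86 79 124 123 121 124 122 129 125 124 133 79 89 82 83 88 89 89 89 90 91 88 91 88 87 89 93 94 87 91 87 91 88 88 [ 0.3951 -0.13  ] [ 0.4006 -0.0559]
230 154 152 152 153 150 152 152 154 152 154 154 108 113 117 107 103 105 109 106 106 108 106 109 107 107 107 105 117 136 151 148 151 148 149 156 156 159 158 155 159 159 157 158 158 158 157 158 161 [ 0.4279 -0.1346] [ 0.4337 -0.0557]
[[317.6211 156.2551]
 [317.5015 228.734 ]]
```

```bash
python3 - <<'E'
from ang import *
T=np.load("T13.npy");a=cv2.imread("pics/w13.png")
for r in(185,205,225,245,260):
    print(r,*a[r,266:354:2].mean(1).astype(int),ray("wrist",(266,r),.039,T)[:2],ray("wrist",(354,r),.039,T)[:2])
E
```

```text
185 122 121 120 83 69 117 119 121 121 120 120 115 124 136 35 17 19 15 16 22 17 17 6 14 28 17 18 24 16 4 63 129 121 119 119 123 120 115 108 115 124 134 135 130 [ 0.41   -0.1174] [ 0.4126 -0.0817]
205 151 152 125 111 112 112 111 108 119 119 123 120 111 107 104 104 103 102 100 102 105 104 106 103 110 107 107 105 104 103 105 101 101 108 102 105 107 114 137 150 148 147 144 148 [ 0.4182 -0.1183] [ 0.4209 -0.082 ]
225 153 153 153 125 112 114 114 86 113 115 115 113 112 109 105 105 107 108 106 106 107 108 108 106 109 107 106 105 105 113 106 107 105 108 100 104 106 108 135 152 148 145 148 145 [ 0.4268 -0.1193] [ 0.4295 -0.0824]
245 151 151 154 151 137 109 113 112 105 115 117 114 112 109 112 110 103 109 106 104 104 106 109 110 111 107 102 105 107 107 117 114 114 112 108 113 115 125 131 149 147 150 149 149 [ 0.4356 -0.1202] [ 0.4384 -0.0828]
260 158 158 157 151 150 127 108 111 108 114 113 114 109 110 121 110 50 55 58 50 54 50 61 55 61 57 57 58 59 57 62 117 115 115 112 113 115 125 132 139 148 148 151 147 [ 0.4424 -0.121 ] [ 0.4452 -0.0831]
```

Call:
carry_out(
  steps=[0.001,-0.0012,0.012,0,0,0,0.6,0.001,-0.0012,0.023,0,0,0,0.6,0.001,-0.0012,0.0285,0,0,0,0.6,0.001,-0.0012,0.0285,0,0,0,0.6,0.001,-0.0012,0.0285,0,0,0,0,0.001,-0.0012,0.0285,0,0,0,0,0.001,-0.0012,0.0285,0,0,0,0,0.001,-0.0012,0.0285,0,0,0,0,0.001,-0.0012,0.0285,0,0,0,0,0.001,-0.0012,0.0285,0,0,0,0,0.001,-0.0012,0.0285,0,0,0,0],
)

```text
time_s: 37.9
eef_pos: [0.4573, -0.1011, 0.1026]
eef_rot: [0.0, 0.036, 0.999, -0.0]
wrist_force: [-1.8, 0.4, 5.4]
opening: 0.242
grasp_force: 59.4
```

```bash
python3 - <<'E'
from h import *
o=ctrl.get_obs();print(o['wrist_force'],o['torque'],o['q'])
T=tool();G=np.array([.6323,-.1053]);p=T[:2,3];psi=np.degrees(np.arctan2(T[1,0],T[0,0]));print(p,psi,T[2,3])
for a in list(range(5,46,5))+[46]:
    r=np.radians(-a);c,s=np.cos(r),np.sin(r);e=G+np.array([[c,-s],[s,c]])@(p-G)
    d=delta((*e,T[2,3]),psi-a,T);print(a,d)
E
```

```text
[-1.808   0.409   5.4225] [0.0818 0.3987 0.1505] [-0.4718  0.245   2.0046  0.      0.8912 -1.9701]
[ 0.4573 -0.1011] 175.84316255251227 0.10263516555662697
5 [ 0.0001  0.0153 -0.     -0.0003  0.0008  0.0873]
10 [-0.0012  0.0305 -0.     -0.0002  0.0008  0.1745]
15 [-0.0038  0.0456 -0.     -0.0002  0.0008  0.2618]
20 [-0.0076  0.0603 -0.     -0.0002  0.0008  0.3491]
25 [-0.0128  0.0747 -0.     -0.0001  0.0008  0.4363]
30 [-0.0192  0.0886 -0.     -0.0001  0.0008  0.5236]
35 [-0.0268  0.1018 -0.     -0.0001  0.0008  0.6109]
40 [-0.0355  0.1144 -0.     -0.      0.0008  0.6981]
45 [-0.0452  0.1261 -0.      0.      0.0008  0.7854]
46 [-0.0473  0.1284 -0.      0.      0.0008  0.8029]
```

Call:
carry_out(
  steps=[0.0001,0.0153,0,0,0,0.0873,0,-0.0012,0.0305,0,0,0,0.1745,0,-0.0038,0.0456,0,0,0,0.2618,0,-0.0076,0.0603,0,0,0,0.3491,0,-0.0128,0.0747,0,0,0,0.4363,0,-0.0192,0.0886,0,0,0,0.5236,0,-0.0268,0.1018,0,0,0,0.6109,0,-0.0355,0.1144,0,0,0,0.6981,0,-0.0452,0.1261,0,0,0,0.7854,0,-0.0452,0.1261,0,0,0,0.7854,0,-0.0452,0.1261,0,0,0,0.7854,0,-0.0452,0.1261,0,0,0,0.7854,0,-0.0452,0.1261,0,0,0,0.7854,0],
)

```text
time_s: 39.2
eef_pos: [0.512, 0.0224, 0.1027]
eef_rot: [0.001, 0.416, 0.909, 0.001]
wrist_force: [0.6, 6.1, 3.9]
opening: 0.246
grasp_force: 59.9
```

```bash
python3 - <<'E'
from h import *
T=tool();G=np.array([.6323,-.1053]);p=T[:2,3];d=p-G;print("psi",np.degrees(np.arctan2(T[1,0],T[0,0])),"bearing",np.degrees(np.arctan2(*d[::-1])),"r",np.hypot(*d), "start bearing",np.degrees(np.arctan2(-.1011+.1053,.4573-.6323)))
o=ctrl.get_obs();print(o['wrist_force'],o['torque'])
E
```

```text
psi 130.82737536404386 bearing 133.28916899666524 r 0.17548186058415446 start bearing 178.62516521943058
[0.5985 6.0518 3.8707] [ 1.0192 -0.1087 -0.1426]
```

Call:
carry_out(
  steps=[0,0,0,0,0,0,0.4,0,0,0,0,0,0,0.5,0,0,0,0,0,0,0.5,0,0,0,0,0,0,0.5,0,0,-0.02,0,0,0,0.5,0,0,-0.05,0,0,0,0.7,0,0,-0.07,0,0,0,1,0,0,-0.07,0,0,0,1],
)

```text
time_s: 40.0
eef_pos: [0.5133, 0.0211, 0.1752]
eef_rot: [0.003, 0.416, 0.909, 0.001]
wrist_force: [-0.5, 0.1, -0.1]
opening: 0.976
grasp_force: 0.0
```

```bash
python3 -c "
from h import *
print(delta((.6546,-.1205,.138),145.8))"
```

```text
[-0.1993  0.0142  0.0383  0.0033  0.0055 -0.2612]
```

Call:
carry_out(
  steps=[-0.04,0.003,0,0,0,-0.05,1,-0.08,0.006,0,0,0,-0.1,1,-0.12,0.009,0,0,0,-0.16,1,-0.16,0.012,0,0,0,-0.22,1,-0.199,0.014,0.015,0,0.001,-0.261,1,-0.199,0.014,0.036,0,0.001,-0.261,1,-0.199,0.014,0.036,0,0.001,-0.261,1,-0.199,0.014,0.036,0,0.001,-0.261,1,-0.199,0.014,0.036,0,0.001,-0.261,1],
)

```text
time_s: 40.9
eef_pos: [0.6519, -0.1193, 0.1368]
eef_rot: [-0.0, 0.294, 0.956, 0.0]
wrist_force: [-0.2, -0.2, -0.3]
opening: 1.0
grasp_force: 0.0
```

```bash
python3 - <<'E'
from prof import *
T=tool();a=ctrl.camera("wrist")[...,::-1].copy();cv2.imwrite("pics/w14.png",a);np.save("T14.npy",T);print(T[:3,3])
prof(a,T,th=-34.2,us=(-7,-4,-1,3,6))
def edges(a,T,th):   # brass-edge line angle on each side, deg
    j=np.radians(th);u=np.array([np.cos(j),np.sin(j)]);n=np.array([-u[1],u[0]]);G=np.array((.6323,-.1053))
    for sd in(-1,1):
        P=[]
        for k in np.arange(-7,6.1,.5):
            t=np.arange(17,11,-.1);q=proj("wrist",np.array([[*(G+k*1e-3*u+sd*x*1e-3*n),.0415] for x in t]),T).astype(np.float32)
            c=cv2.remap(a,q[:,0].reshape(1,-1),q[:,1].reshape(1,-1),cv2.INTER_LINEAR)[0].astype(float);s=(c[:,2]-c[:,0])/(c.max(1)+1)
            P.append((k,sd*t[np.argmax(s>.3)]))
        P=np.array(P);f=np.polyfit(P[:,0],P[:,1],1);f2=np.median(P[:,1]);print("side",sd,"flat angle %.2f at %.2f"%(th+np.degrees(np.arctan(f[0])),f2))
edges(cv2.imread("pics/w12.png"),np.load("T12.npy"),10.8);edges(a,T,-34.2)
E
```

```text
[ 0.6519 -0.1193  0.1368]
-7 L 104 102 101 102 103 104 107 106 99 97 99 97 97 98 99 99 102 102 76 58 53 64 83 84 84 85 84 | sat -4 -4 -3 -4 -4 -4 -4 -4 -5 -3 -2 -3 -4 -3 -3 -2 -4 -7 -8 15 63 67 60 62 63 62 60
   R 74 76 77 77 78 77 76 76 76 77 77 76 76 79 79 77 76 72 63 52 41 51 62 73 80 85 85 | sat -2 -4 -4 -2 -3 -4 -2 -2 -2 -3 -3 -2 -3 -5 -5 -4 -4 -3 -7 17 58 66 67 62 60 59 60
-4 L 106 105 104 103 103 103 101 101 101 96 92 97 98 97 100 103 105 98 74 61 52 70 85 91 88 77 62 | sat -4 -4 -4 -3 -2 -1 -3 -2 -3 -3 -4 -4 -3 -3 -3 -4 -5 -7 -13 23 67 66 63 58 58 60 62
   R 78 74 76 77 77 77 78 77 77 78 76 73 74 75 76 76 78 74 66 49 39 50 61 69 70 67 49 | sat -2 -3 -4 -5 -3 -2 -2 -2 -3 -7 -6 -3 -2 1 -6 -7 -4 -6 -10 26 64 65 64 59 62 66 62
-1 L 103 104 104 103 102 99 96 96 97 96 95 95 97 98 97 99 104 94 75 64 58 68 69 63 65 68 70 | sat -3 -4 -5 -5 -3 -3 -5 -4 -3 -3 -3 -4 -4 -5 -5 -5 -4 -7 -14 24 54 59 63 67 66 64 62
   R 75 76 75 76 79 79 78 76 76 77 76 74 75 75 75 83 94 92 85 64 62 76 72 65 66 68 68 | sat -7 -7 -6 -4 -4 -5 -7 -6 -4 -3 -3 -3 -3 -4 -4 -4 -5 -9 -4 32 57 63 65 65 64 63 64
3 L 104 104 104 104 104 101 99 96 97 98 96 95 96 97 96 97 98 94 85 68 60 57 61 64 63 62 61 | sat -4 -4 -4 -3 -4 -4 -4 -4 -4 -3 -4 -4 -4 -4 -3 -3 -5 -7 -4 13 39 62 64 64 65 65 67
   R 78 77 76 77 77 76 77 77 77 76 75 73 71 77 85 96 103 101 80 47 50 55 60 63 64 64 66 | sat -3 -5 -6 -5 -5 -6 -5 -5 -5 -7 -6 -6 -6 -4 -4 -5 -6 -8 2 28 57 73 69 65 63 62 60
6 L 105 105 105 104 103 104 103 102 101 100 103 102 99 97 96 97 98 99 88 65 65 68 66 62 57 56 58 | sat -2 -2 -3 -5 -5 -3 -4 -7 -6 -5 -4 -3 -3 -3 -5 -4 -4 -5 -5 0 38 66 67 69 69 67 62
   R 75 76 76 75 77 78 76 75 73 75 78 89 99 103 104 103 94 82 57 40 49 57 63 60 55 58 60 | sat -4 -6 -6 -6 -4 -4 -3 -6 -6 -4 -3 -3 -3 -5 -5 -4 -6 -6 6 31 55 63 63 65 70 63 59
side -1 flat angle 11.77 at -13.10
side 1 flat angle 11.16 at 13.20
side -1 flat angle -33.23 at -13.20
side 1 flat angle -34.10 at 13.20
```

The flats went from 11.5 to -33.7 deg, a 45.1 deg clockwise turn. The jaws are still tight on both flats and the robot is clear, so I'm handing in.

```bash
python3 -c "
from bench import ctrl
print(ctrl.hand_in())"
```

```text
the job is handed in; nothing more can be done
None
```

The gland is turned about 45° clockwise (45.1° measured from the camera images), the wrench is lying snug on its flats, and the job is handed in at about 41 s; my first seating was 30° off and clamped on the hexagon's corners, so I backed the worm off and re-seated it before turning.

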